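# Build up a kiln load

## Task

Build up the glass load on the kiln base from the bottom: stand the square post on the middle of the square pad and the round post on the middle of the round pad, then lay the kiln shelf flat across both posts, centred over the base and running the same way as it. Next set the mould in the middle of the shelf, lengthwise along it, and last lay the glass leaf centrally in the mould between its two end lips, pointing at the lips; set the glass down gently, never letting it drop. Let go of everything, and leave the two enamel jars standing where they are.

Things in the scene. Friction and masses are not known exactly. Their poses are not given: they have to be found in the camera images.
- kiln_base: Fixed kiln base on the bench, to the robot's left or right: steel tray with a brown-grey firebrick floor, 260 (its x) by 150 (its y) by 30 mm high. Origin: centre of its underside, on the bench (z = 0). Its x axis is the long way. The two pads lie on its top, centred on its x axis, 65 mm either side of its centre.
- square_pad: Fixed white fibre pad, 50 by 50 mm square, 3 mm thick, on the base's top near one end (either end); sides parallel to the base's. Origin: centre of its underside, 30 mm above the bench; its top is 33 mm above the bench.
- round_pad: Fixed white fibre pad, disc 50 mm across, 3 mm thick, on the base's top near the other end. Origin: centre of its underside, 30 mm above the bench; its top is 33 mm above the bench.
- square_post: Loose buff ceramic kiln post, 34 by 34 mm square, 55 mm tall, standing on the bench, about 0.12 kg. Origin: centre of its underside; z up; x and y square to its faces.
- round_post: Loose buff ceramic kiln post, round, 36 mm across, 55 mm tall, standing on the bench, about 0.11 kg. Origin: centre of its underside; z up.
- kiln_shelf: Loose buff ceramic kiln shelf, a plain flat strip 220 (its x) by 60 (its y) by 15 mm thick, lying flat on the bench on the side away from the base, about 0.36 kg. Origin: centre of its underside.
- mould: Loose terracotta mould, a block 88 (its x) by 46 (its y) mm with a flat top seat 22 mm above its underside; at both x ends a lip 6 mm thick and full width rises 6 mm above the seat (28 mm overall), leaving 76 mm between lips; the long sides are open. About 0.16 kg. Standing seat up on the bench. Origin: centre of its underside.
- glass_leaf: Loose green glass leaf blank, 60 mm (its x, tip to tip) by 24 mm (its y) by 8 mm thick, flat, with parallel long sides over the middle 36 mm and pointed ends. About 0.03 kg, lying flat on the bench. Origin: centre of its underside.
- black_jar: Bystander: black jar of enamel with a black cap, 52 mm across, 58 mm tall, standing loose at the far edge of the work. Origin: centre of its underside.
- white_jar: Bystander: white jar of enamel with a steel cap, 52 mm across, 58 mm tall, standing loose at the far edge of the work. Origin: centre of its underside.
There are look-alikes about, which are no part of the job. Of the things shaped like the mould, the terracotta one is meant. Leave any black look-alike of the glass_leaf alone.

How it is judged (in metres and radians):
On the way, in this order (a step that is already met when the one before it is completed fails the run):
1. both posts stand upright, released, each on the pad of its own shape (horizontal distance between square_post and square_pad below 0.012 m and angle between each of square_post, round_post's own z axis and vertical below 0.08 rad and z of square_post in the frame of square_pad between -0.001 and 0.007 m and horizontal distance between round_post and round_pad below 0.012 m and z of round_post in the frame of round_pad between -0.001 and 0.007 m and linear speed of each of square_post, round_post below 0.03 m/s and contact force between each of square_post, round_post and the fingers below 0.1 N), for 0.2 s.
2. the shelf lies flat on both posts, centred over and in line with the base, released (horizontal distance between square_post and square_pad below 0.012 m and angle between each of square_post, round_post, kiln_shelf's own z axis and vertical below 0.08 rad and z of square_post in the frame of square_pad between -0.001 and 0.007 m and horizontal distance between round_post and round_pad below 0.012 m and z of round_post in the frame of round_pad between -0.001 and 0.007 m and horizontal distance between kiln_shelf and kiln_base below 0.014 m and angle between the x axis of kiln_shelf and the x axis of kiln_base, either way round below 0.15 rad and z of kiln_shelf in the frame of kiln_base between 0.083 and 0.093 m and linear speed of kiln_shelf below 0.03 m/s and contact force between kiln_shelf and the fingers below 0.1 N), for 0.2 s.
3. the mould stands in the middle of the shelf, lengthwise, released (horizontal distance between square_post and square_pad below 0.012 m and angle between each of square_post, round_post, kiln_shelf, mould's own z axis and vertical below 0.08 rad and z of square_post in the frame of square_pad between -0.001 and 0.007 m and horizontal distance between round_post and round_pad below 0.012 m and z of round_post in the frame of round_pad between -0.001 and 0.007 m and horizontal distance between kiln_shelf and kiln_base below 0.014 m and angle between the x axis of kiln_shelf and the x axis of kiln_base, either way round below 0.15 rad and z of kiln_shelf in the frame of kiln_base between 0.083 and 0.093 m and horizontal distance between mould and kiln_shelf below 0.014 m and angle between the x axis of mould and the x axis of kiln_shelf, either way round below 0.2 rad and z of mould in the frame of kiln_shelf between 0.011 and 0.019 m and linear speed of mould below 0.03 m/s and contact force between mould and the fingers below 0.1 N), for 0.2 s.
4. the glass leaf lies in the mould between its lips, released (horizontal distance between square_post and square_pad below 0.012 m and angle between each of square_post, round_post, kiln_shelf, mould, glass_leaf's own z axis and vertical below 0.08 rad and z of square_post in the frame of square_pad between -0.001 and 0.007 m and horizontal distance between round_post and round_pad below 0.012 m and z of round_post in the frame of round_pad between -0.001 and 0.007 m and horizontal distance between kiln_shelf and kiln_base below 0.014 m and angle between the x axis of kiln_shelf and the x axis of kiln_base, either way round below 0.15 rad and z of kiln_shelf in the frame of kiln_base between 0.083 and 0.093 m and horizontal distance between mould and kiln_shelf below 0.014 m and angle between the x axis of mould and the x axis of kiln_shelf, either way round below 0.2 rad and z of mould in the frame of kiln_shelf between 0.011 and 0.019 m and horizontal distance between glass_leaf and mould below 0.011 m and angle between the x axis of glass_leaf and the x axis of mould, either way round below 0.25 rad and z of glass_leaf in the frame of mould between 0.0185 and 0.0255 m and linear speed of glass_leaf below 0.03 m/s and contact force between glass_leaf and the fingers below 0.1 N), for 0.2 s.
At the end, for the whole second after the job is handed in: Upright posts within 12 mm of the middle of their own pads; level shelf within 14 mm and 0.15 rad of the base; mould within 14 mm and 0.2 rad of the shelf; leaf on the seat within 11 mm and 0.25 rad of the mould; tilts under 0.08 rad; released, at rest, jars undisturbed (horizontal distance between square_post and square_pad below 0.012 m and angle between each of square_post, round_post, kiln_shelf, mould, glass_leaf's own z axis and vertical below 0.08 rad and z of square_post in the frame of square_pad between -0.001 and 0.007 m and horizontal distance between round_post and round_pad below 0.012 m and z of round_post in the frame of round_pad between -0.001 and 0.007 m and horizontal distance between kiln_shelf and kiln_base below 0.014 m and angle between the x axis of kiln_shelf and the x axis of kiln_base, either way round below 0.15 rad and z of kiln_shelf in the frame of kiln_base between 0.083 and 0.093 m and horizontal distance between mould and kiln_shelf below 0.014 m and angle between the x axis of mould and the x axis of kiln_shelf, either way round below 0.2 rad and z of mould in the frame of kiln_shelf between 0.011 and 0.019 m and horizontal distance between glass_leaf and mould below 0.011 m and angle between the x axis of glass_leaf and the x axis of mould, either way round below 0.25 rad and z of glass_leaf in the frame of mould between 0.0185 and 0.0255 m and linear speed of each of square_post, round_post, kiln_shelf, mould, glass_leaf below 0.02 m/s and angular speed of each of square_post, round_post, kiln_shelf, mould, glass_leaf below 0.3 rad/s); the robot touches nothing.
It fails at once if an enamel jar is pushed more than 30 mm or tipped over (distance of any of black_jar, white_jar from where it was at the start of the episode above 0.03 m or angle between any of black_jar, white_jar's own z axis and vertical above 0.5 rad).
It fails at once if the glass leaf is dropped: it falls freely faster than 0.5 m/s (linear speed of glass_leaf above 0.5 m/s and contact force between glass_leaf and anything else below 0.01 N).
It also fails if it takes over 133 s, if anything falls off the work surface, if the arm or the gripper's body presses on something with over 40 N, if the wrist force passes 120 N, or if a joint passes its speed limit or range.

## Robot

A 6-joint arm with a two-finger parallel gripper is mounted at the origin on the work surface. World frame = base frame: x ahead of the robot, y to its left, z up, the work surface at z = 0. Lengths are in m, angles in degrees, forces in N, time in s.
With the tool pointing down it reaches from about 0.4 to 0.825 m from the base axis. Payload 7 kg.
Tool frame: the origin (TCP) lies at the very end of the fingers, on their centre line; the grasp point (between the pads) lies 19 mm behind it (r.grip_depth is the distance from the TCP to the grasp point, in m); z points along the fingers, y is the line along which they close (so a half turn about z gives the same grasp; the last joint's range is limited). The gripper opens to 88 mm and grips with 3 to 60 N. Pads are 19 mm wide; open, the fingers measure 130 mm over their backs; the gripper's body (78 mm by 193 mm) begins 47 mm behind the grasp point.
Start: joints at [-49.899, 20.546, 0.682, 0, -70.136, -16.507], TCP at [0.27, -0.619, 0.227] pointing down, gripper open.
Joint ranges: [-176.03, 176.03], [-82.01, 121.73], [-58.28, 71.71], [-173.87, 95.51], [-174.79, -0.11], [-173.66, 173.66]. Speed limits (degrees/s): [136.94, 136.94, 172.46, 180, 180, 180].

## Interface

Orientations are given as [roll, pitch, yaw] about the fixed x, y, z axes, in that order (R = Rz(yaw) Ry(pitch) Rx(roll)).
In Python, from plant import r gives the robot as it stands.
- The arm moves only by the tool play_rows, never from a script. Its argument "rows" is a list that holds one entry, the list of rows, each a list of 5 numbers: the closure, from 0 (fully open) to 1 (shut), then the shift along the tool's x, y, z each as a share of 0.5 m, from -1 to 1, then the turn about the tool's z as a share of 1.5 rad, from -1 to 1. A call has exactly 8 rows; each row is the pose to reach, as a shift and turn from the pose commanded when the call began, along the tool's axes at that moment; what a row does not reach only later rows make up. A row lasts 1/12 s, in which the tool goes at most 41.7 mm and 7.16 degrees, less where a joint would pass 70% of its speed; a pose out of reach is approached as far as the arm can. A call with a number of a shift or a turn outside -1 to 1 is refused whole. A call with a gripper value outside its range is refused whole. The fingers move at their own pace and stop on an object; "squeeze" is the grip in N (left out, the last holds). Time passes only in rows, so rows that repeat a pose let the fingers close, or fill a call up. It gives the time, the measured TCP pose, the force, the opening and the grip force at its end, in the units of the state.
- r.get_state(): the state, without advancing time (a new reading comes with each control period).
- r.capture(name): name is "side" or "top" or "wrist"; returns the picture (480x640x3 uint8, red, green, blue); there is no depth.
- r.camera_info(name): a dict with "fovy" (degrees; the focal length in pixels is half the picture's height over the tangent of half this angle, whatever the lens; pixels are square), "cx", "cy" (the principal point, pixels), "k1" (the pictures are not rectified: a ray, as slopes to the right and down, at radius r is drawn at 1 + k1 r^2 times it, then the intrinsics apply), "pose" (4x4, takes a point from camera to world coordinates). Camera axes: x right, y down, z forward; pixel columns grow to the right and rows downward; lengths in m; the calibration is good to about 2 mm. A picture is of the moment at which its call begins: read the wrist's pose just before it. camera_info takes no time and is no camera call; for the wrist camera it gives the pose at the moment of the call.
- r.close_job(): hands the job in; it is judged then, once.
The state is a dict: "time_s": time; "joints": joint angles; "qd": joint speeds; "joint_torque": joint torques, N m; "tcp_pos": TCP position; "eef_rot": TCP orientation; "contact_force": force on the tool from outside, world axes, zero at the start; "moment": the same for the moment, N m; "gripper_width": finger opening in m; "gripper_force": force on a finger pad.
Only numpy, scipy, OpenCV 4.12 (cv2) and the standard library are available. Lean on these libraries where they do the work, as an engineer would, in place of code of your own. Each camera call takes 0.05 s, during which the arm holds its last target. There are 200 camera calls.

## Working session

There is one attempt and no reset: what is moved stays moved. The work goes in short steps, Python scripts to look and compute and a tool call to move; the robot and the scene stay as the last step left them, time stands still between calls to the robot, and variables do not carry over. Pictures are saved under pics/ and viewed, at most 14 in all, crops included, and the job is handed in when it is done.

Besides the shell and the picture viewer there is one more tool, called after "Call:" as name([rows], argument=value, ...), one row to a line, values as JSON. play_rows: Moves the arm, as the interface text tells. Its arguments: {"type":"object","properties":{"rows":{"type":"array","items":{"type":"array","items":{"type":"array","items":{"type":"number"}}}},"squeeze":{"type":"number"}},"required":["rows"]}

```bash
mkdir -p pics; ls
cat > h.py <<'E'
import numpy as np, cv2
from plant import r
from scipy.spatial.transform import Rotation as R
def K(n):
    i=r.camera_info(n); f=240/np.tan(np.radians(i["fovy"])/2)
    return i,f
def ray(n,u,v,info=None):
    i=info or r.camera_info(n); f=240/np.tan(np.radians(i["fovy"])/2)
    d=np.array([(u-i["cx"])/f,(v-i["cy"])/f]); p=d.copy()
    for _ in range(20): p=d/(1+i["k1"]*(p@p))
    T=np.array(i["pose"]); return T[:3,3],T[:3,:3]@np.array([p[0],p[1],1.])
def plane(n,u,v,z,info=None):
    o,d=ray(n,u,v,info); return (o+d*(z-o[2])/d[2])
def proj(n,P,info=None):
    i=info or r.camera_info(n); f=240/np.tan(np.radians(i["fovy"])/2)
    T=np.array(i["pose"]); q=T[:3,:3].T@(np.array(P)-T[:3,3]); s=q[:2]/q[2]; s=s*(1+i["k1"]*(s@s))
    return f*s+[i["cx"],i["cy"]]
def meet(a,b):  # nearest point to rays a,b
    A=np.zeros((3,3));c=np.zeros(3);
    for o,d in (a,b):
        d=d/np.linalg.norm(d); M=np.eye(3)-np.outer(d,d); A+=M; c+=M@o
    p=np.linalg.solve(A,c); return p
def snap(n,name):
    i=r.camera_info(n); im=r.capture(n); cv2.imwrite(f"pics/{name}.png",im[:,:,::-1]); np.save(f"pics/{name}.npy",{"i":i},allow_pickle=True); return im,i
def load(name):
    return cv2.imread(f"pics/{name}.png")[:,:,::-1], np.load(f"pics/{name}.npy",allow_pickle=True).item()["i"]
E
python3 - <<'E'
from h import *
for n in("top","side"):
    im,i=snap(n,n+"0"); print(n,i)
i=r.camera_info("wrist");print(i);s=r.get_state();print(s)
E
```

```text
pics
top {'fovy': 43.88195428348752, 'cx': 317.4924751696604, 'cy': 236.04752578109208, 'k1': 0.015387580349054769, 'pose': array([[ 0.02402314, -0.98619288,  0.16384901,  0.31436088],
       [-0.99970794, -0.02326689,  0.00653331, -0.01381064],
       [-0.00263085, -0.16395811, -0.98646379,  1.21173048],
       [ 0.        ,  0.        ,  0.        ,  1.        ]])}
side {'fovy': 45.431786388534356, 'cx': 321.4035052822176, 'cy': 238.5578212982543, 'k1': -0.12521802245423289, 'pose': array([[-0.9410412 , -0.23798077,  0.24043008,  0.16462953],
       [-0.33827897,  0.6682107 , -0.66261739,  0.91117569],
       [-0.00296775, -0.7048827 , -0.70931769,  1.06650915],
       [ 0.        ,  0.        ,  0.        ,  1.        ]])}
{'fovy': 62.087383622009426, 'cx': 321.73212463054597, 'cy': 242.11448734547537, 'k1': -0.003719933848856339, 'pose': array([[-0.4005769 ,  0.87357913,  0.27640127,  0.19482275],
       [ 0.91626062,  0.38120697,  0.12307609, -0.64978108],
       [ 0.00215062,  0.30255704, -0.95312885,  0.38351715],
       [ 0.        ,  0.        ,  0.        ,  1.        ]])}
{'time_s': 0.1, 'joints': array([-4.98982746e+01,  2.05863087e+01,  6.40330434e-01, -1.63007132e-02,
       -7.01337022e+01, -1.65050045e+01]), 'qd': array([ 0.02679702, -0.05488565,  0.10010891,  0.05711925,  0.03617944,
       -0.15155027]), 'joint_torque': array([-9.47032167e-04, -5.84159231e+01,  2.93752599e+01,  7.01544598e+00,
        1.01544600e-02, -5.07614857e-05]), 'tcp_pos': array([ 0.26999024, -0.61820535,  0.22574235]), 'eef_rot': array([ 1.79919249e+02, -7.94580327e-03, -1.56408824e+02]), 'contact_force': array([-0.49323751,  0.70610538, -0.36909845]), 'moment': array([ 0.01291664,  0.00987674, -0.01062823]), 'gripper_force': 0.0, 'gripper_width': 0.08784874388874707}
```

View pics/top0.png

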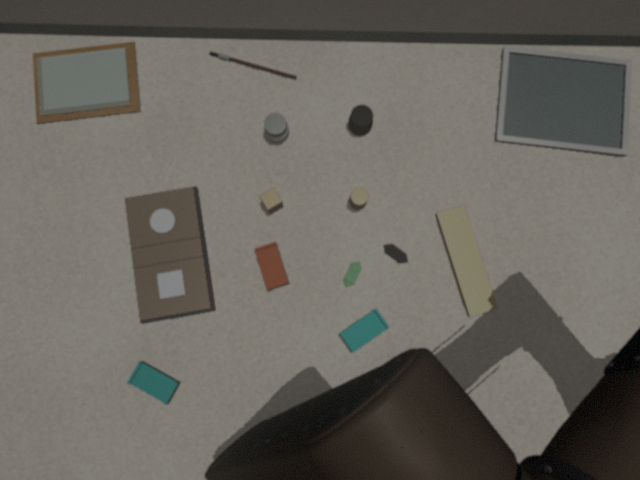

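View pics/side0.png

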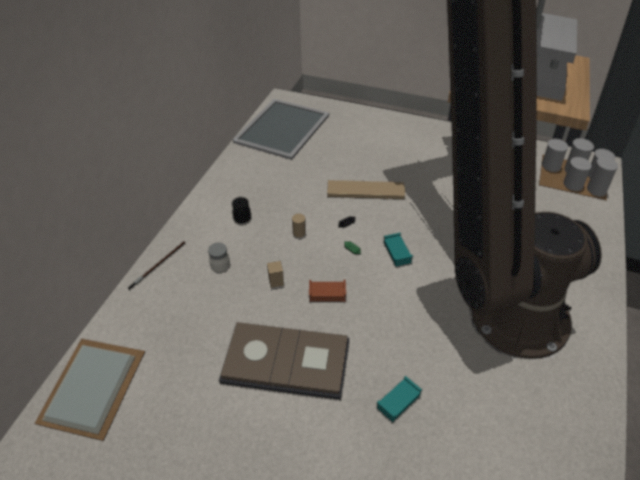

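Top view: the kiln base is at (170,255), with the round pad at (162,221) and the square pad at (171,284). The square post is at (271,200), the round post at (359,197) and the shelf at (465,261). The jars are at (276,127) and (360,120).

- **Mould-like things:** terracotta (271,266), teal (363,330) and teal (154,382). The terracotta one is meant.
- **Leaf-like things:** green (352,273) and black (396,253). The green one is meant.

The side view agrees. Next I take coarse measurements from both views, plus a confirming crop.

```bash
cat >> h.py <<'E'
def blobs(im,lo,hi,amin=40):
    hsv=cv2.cvtColor(np.ascontiguousarray(im),cv2.COLOR_RGB2HSV); m=cv2.inRange(hsv,np.array(lo),np.array(hi))
    m=cv2.morphologyEx(m,cv2.MORPH_OPEN,np.ones((3,3)))
    cs,_=cv2.findContours(m,cv2.RETR_EXTERNAL,cv2.CHAIN_APPROX_NONE)
    return sorted([c for c in cs if cv2.contourArea(c)>amin],key=cv2.contourArea,reverse=True)
E
python3 - <<'E'
from h import *
T,ti=load("top0");S,si=load("side0")
ht=cv2.cvtColor(np.ascontiguousarray(T),cv2.COLOR_RGB2HSV);hs=cv2.cvtColor(np.ascontiguousarray(S),cv2.COLOR_RGB2HSV)
pt=dict(sq=(268,196),sqs=(273,206),rd=(359,192),rds=(360,204),mould=(271,266),leaf=(352,273),shelf=(465,261),rpad=(162,221),spad=(171,284),base=(150,255),bench=(300,330))
ps=dict(sq=(276,266),sqs=(278,277),rd=(299,219),rds=(300,230),mould=(328,294),leaf=(352,247),shelf=(366,187),rpad=(255,350),spad=(315,358),base=(285,380),bench=(200,300))
for k in pt: print(k,ht[pt[k][1],pt[k][0]],hs[ps[k][1],ps[k][0]])
for k in("rpad","spad"):
    print(k,meet(ray("top",*pt[k],ti),ray("side",*ps[k],si)))
z=dict(sq=.055,rd=.055,mould=.025,leaf=.008,shelf=.015,rpad=.033,spad=.033)
for k in z: print(k,plane("top",*pt[k],z[k],ti).round(3),plane("side",*ps[k],z[k],si).round(3))
a=cv2.resize(np.ascontiguousarray(T[170:350,230:500]),None,fx=2.9,fy=2.9,interpolation=cv2.INTER_CUBIC)
cv2.imwrite("pics/crop1.png",np.clip(a[:,:,::-1].astype(float)*1.5,0,255).astype(np.uint8))
E
```

```text
sq [ 20  67 130] [ 18  79 138]
sqs [ 20  62 103] [16 76 77]
rd [ 22  58 132] [ 18  79 136]
rds [ 26  52 108] [18 76 74]
mould [  9 134 112] [  9 149 118]
leaf [ 62  63 113] [ 68 106  87]
shelf [ 26  52 132] [ 17  81 136]
rpad [ 50   6 133] [ 30  14 163]
spad [ 90   2 131] [ 38  17 163]
base [17 57 89] [17 54 95]
bench [ 22  22 130] [ 18  21 148]
rpad [0.53496462 0.30866839 0.03042365]
spad [0.40790236 0.28264952 0.02842865]
sq [0.585 0.094 0.055] [0.578 0.089 0.055]
rd [ 0.597 -0.087  0.055] [ 0.586 -0.081  0.055]
mould [0.448 0.086 0.025] [0.441 0.105 0.025]
leaf [ 0.44  -0.078  0.008] [ 0.439 -0.075  0.008]
shelf [ 0.469 -0.305  0.015] [ 0.471 -0.308  0.015]
rpad [0.533 0.308 0.033] [0.535 0.31  0.033]
spad [0.407 0.281 0.033] [0.407 0.285 0.033]
```

View pics/crop1.png

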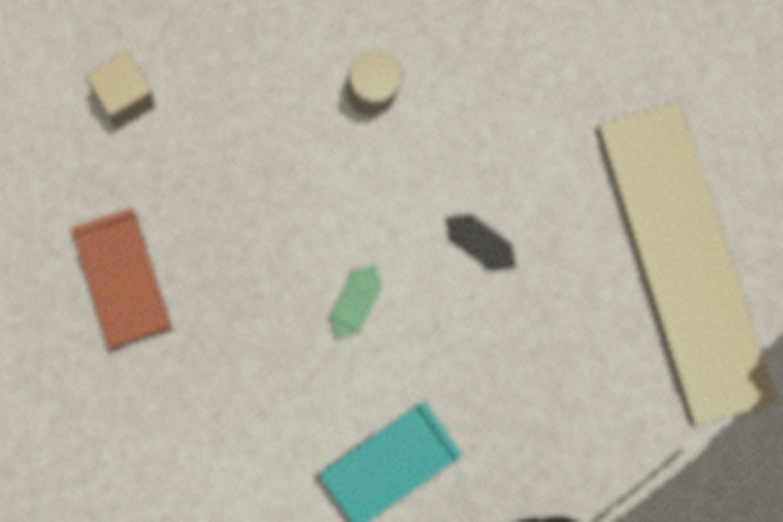

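The terracotta mould is at crop (120,280) and the green leaf at crop (356,302). Both are unique, so they are confirmed. I move the wrist camera over the scene.

```bash
cat >> h.py <<'E'
def go(x,y,z,yaw=None,frm=None):
    """print tool-axis shares from the present pose to a world TCP pose, yaw taken mod 180"""
    s=r.get_state(); p=np.array(s["tcp_pos"]); Y=s["eef_rot"][2]
    if frm is not None: p=np.array(frm[:3]);Y=frm[3]
    d=np.array([x,y,z])-p; a=np.radians(Y)
    dx=np.cos(a)*d[0]+np.sin(a)*d[1]; dy=np.sin(a)*d[0]-np.cos(a)*d[1]
    t=0 if yaw is None else (yaw-Y+90)%180-90
    print("share",np.round([dx/.5,dy/.5,-d[2]/.5,-np.radians(t)/1.5],4),"dist",np.linalg.norm(d).round(3),"turn",round(t,1),"q",np.round(s["joints"],0)[[0,5]],"fromyaw",round(Y,2))
E
python3 -c "
from h import *
go(.52,-.2,.26)
"
```

```text
share [-0.793   0.5664 -0.0685 -0.    ] dist 0.488 turn 0 q [-50. -17.] fromyaw -156.41
```

Call:
play_rows([
  [[0, -0.79, 0.566, -0.068, 0], [0, -0.79, 0.566, -0.068, 0], [0, -0.79, 0.566, -0.068, 0], [0, -0.79, 0.566, -0.068, 0], [0, -0.79, 0.566, -0.068, 0], [0, -0.79, 0.566, -0.068, 0], [0, -0.79, 0.566, -0.068, 0], [0, -0.79, 0.566, -0.068, 0]],
])

```text
time_s: 0.77
tcp_pos: [0.4407, -0.3309, 0.2499]
eef_rot: [180.0, -0.0, -156.4]
contact_force: [1.0, -0.7, 0.4]
gripper_width: 0.0879
gripper_force: 0.0
```

```bash
python3 -c "
from h import *
im,i=snap('wrist','w1')
go(.52,-.05,.28,-90)
"
```

```text
share [-0.3613  0.4453 -0.0589 -0.7708] dist 0.288 turn 66.2 q [-16. -50.] fromyaw -156.25
```

View pics/w1.png

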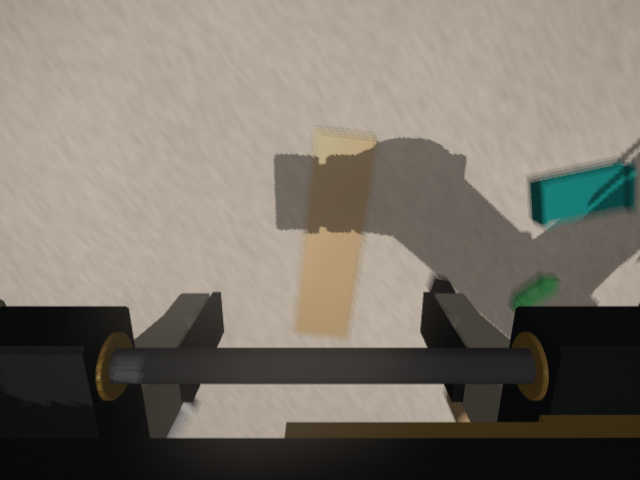

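The wrist view is blurred by motion. It shows the shelf at about (335,230) partly under the gripper's shadow, and the view extends along tool +x. I go to yaw -90 beyond the posts, so that the camera looks back along -y.

```bash
python3 -c "
from h import *
go(.5,.12,.29,-90)
"
```

```text
share [-0.4617  0.7726 -0.0789 -0.7708] dist 0.452 turn 66.2 q [-16. -50.] fromyaw -156.25
```

Call:
play_rows([
  [[0, -0.46, 0.773, -0.079, -0.77], [0, -0.46, 0.773, -0.079, -0.77], [0, -0.46, 0.773, -0.079, -0.77], [0, -0.46, 0.773, -0.079, -0.77], [0, -0.46, 0.773, -0.079, -0.77], [0, -0.46, 0.773, -0.079, -0.77], [0, -0.46, 0.773, -0.079, -0.77], [0, -0.46, 0.773, -0.079, -0.77]],
])

```text
time_s: 1.48
tcp_pos: [0.4812, -0.0015, 0.2792]
eef_rot: [-180.0, 0.0, -98.7]
contact_force: [1.2, -0.4, 0.4]
gripper_width: 0.0875
gripper_force: 0.0
```

```bash
python3 -c "
from h import *
go(.5,.12,.29,-90)
"
```

```text
share [-2.458e-01 -1.000e-04 -2.150e-02 -1.018e-01] dist 0.123 turn 8.7 q [ 23. -32.] fromyaw -98.75
```

Call:
play_rows([
  [[0, -0.08, 0, -0.007, -0.05], [0, -0.16, 0, -0.014, -0.1], [0, -0.22, 0, -0.02, -0.1], [0, -0.24, 0, -0.022, -0.1], [0, -0.24, 0, -0.022, -0.1], [0, -0.24, 0, -0.022, -0.1], [0, -0.24, 0, -0.022, -0.1], [0, -0.24, 0, -0.022, -0.1]],
])

```text
time_s: 2.15
tcp_pos: [0.5005, 0.114, 0.2899]
eef_rot: [180.0, -0.0, -90.6]
contact_force: [1.4, 0.5, -0.8]
gripper_width: 0.0875
gripper_force: 0.0
```

```bash
python3 -c "
from h import *
print(r.get_state()['qd'].round(2))
im,i=snap('wrist','w2')
im,i=snap('top','t2')
im,i=snap('side','s2')
s=r.get_state();print(s['tcp_pos'],s['eef_rot'],s['time_s'])
go(.5,.45,.29,-90)
"
```

```text
[-0.26 -0.15  0.08  0.    0.04 -0.15]
[0.50068022 0.11413573 0.29008854] [-1.79992538e+02  6.63480390e-03 -9.05927950e+01] 2.3
share [-6.717e-01  8.300e-03  2.000e-04 -6.900e-03] dist 0.336 turn 0.6 q [ 35. -35.] fromyaw -90.59
```

View pics/w2.png

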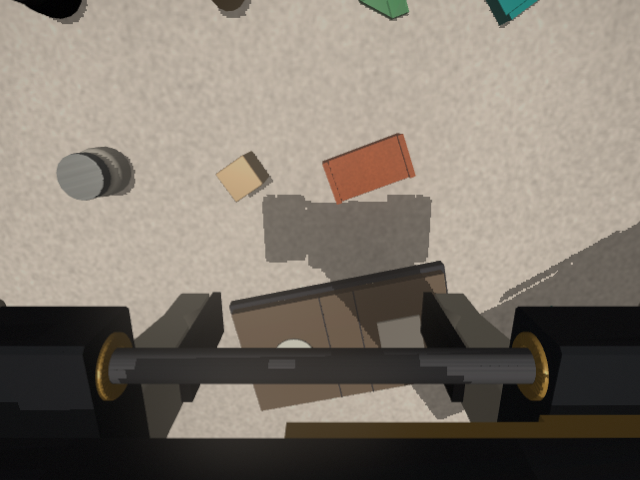

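The wrist view is sharp. The square post's top is at (240,178), the terracotta mould at (369,167), and the base lies under the fingers. I shift +y for the pads.

Call:
play_rows([
  [[0, -0.08, 0, 0, 0], [0, -0.16, 0, 0, 0], [0, -0.24, 0, 0, 0], [0, -0.31, 0, 0, 0], [0, -0.35, 0, 0, 0], [0, -0.36, 0, 0, 0], [0, -0.36, 0, 0, 0], [0, -0.36, 0, 0, 0]],
])

```text
time_s: 2.97
tcp_pos: [0.5023, 0.2943, 0.2898]
eef_rot: [180.0, -0.0, -90.5]
contact_force: [0.1, 0.1, -1.0]
gripper_width: 0.0875
gripper_force: 0.0
```

Run:
```python
from h import *
im,i=snap('wrist','w3')
s=r.get_state();print(s['tcp_pos'],s['eef_rot'],s['time_s'])
```

```text
[0.50239689 0.29385112 0.29007405] [ 1.79994061e+02 -1.22356996e-02 -9.05565204e+01] 3.0167
```

View pics/w3.png

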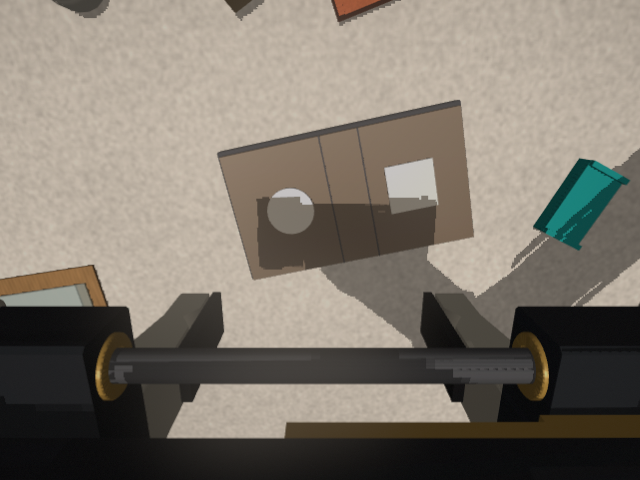

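The pads are clear: round at (290,211) and square at (411,186), both partly shadowed. I measure the pads, square post and mould from the wrist views and triangulate with the top view.

Run:
```python
from h import *
def seg(im,box,f,amin=60):
    x0,y0,x1,y1=box; hsv=cv2.cvtColor(np.ascontiguousarray(im),cv2.COLOR_RGB2HSV).astype(int)
    m=np.zeros(im.shape[:2],np.uint8); m[y0:y1,x0:x1]=f(hsv[y0:y1,x0:x1])*255
    m=cv2.morphologyEx(m,cv2.MORPH_OPEN,np.ones((3,3),np.uint8)); m=cv2.morphologyEx(m,cv2.MORPH_CLOSE,np.ones((5,5),np.uint8))
    cs,_=cv2.findContours(m,cv2.RETR_EXTERNAL,cv2.CHAIN_APPROX_NONE); return max(cs,key=cv2.contourArea)
def rect(n,c,z,i):
    P=np.array([plane(n,u,v,z,i)[:2] for u,v in c.reshape(-1,2)]); (cx,cy),(w,h),a=cv2.minAreaRect((P*1000).astype(np.float32))
    if w<h: w,h,a=h,w,a+90
    return np.round([cx,cy,w,h,(a+90)%180-90],1)
W2,i2=load('w2');W3,i3=load('w3');T,ti=load('top0');S,si=load('side0')
h3=cv2.cvtColor(np.ascontiguousarray(W3),cv2.COLOR_RGB2HSV)
print([h3[v,u].tolist() for u,v in((300,195),(285,220),(410,180),(415,204),(340,170),(340,240),(500,100))])
h2=cv2.cvtColor(np.ascontiguousarray(W2),cv2.COLOR_RGB2HSV)
print([h2[v,u].tolist() for u,v in((240,178),(262,178),(245,197),(369,167),(335,180),(405,155))])
lo=lambda h:(h[...,1]<35)
pix={}
for nm,n,im,i,bx in(("rpad","wrist",W3,i3,(258,180,325,240)),("spad","wrist",W3,i3,(375,150,445,220)),("rpad","top",T,ti,(146,205,180,238)),("spad","top",T,ti,(152,266,190,302))):
    c=seg(im,bx,lo); m=rect(n,c,.033,i); (u,v),_,_=cv2.minAreaRect(c); print(nm,n,m,(round(u,1),round(v,1)),cv2.contourArea(c)); pix[nm,n]=(u,v)
for k in("rpad","spad"): print(k,"tri",meet(ray("wrist",*pix[k,"wrist"],i3),ray("top",*pix[k,"top"],ti)).round(4))
for nm,n,im,i,bx,f,z in(("sq","wrist",W2,i2,(210,145,275,208),lambda h:(h[...,1]>68)&(h[...,2]>150),.055),("sq","top",T,ti,(250,180,290,215),lambda h:(h[...,1]>42)&(h[...,2]>115),.055),
  ("mould","wrist",W2,i2,(315,125,425,210),lambda h:(h[...,1]>110)&(h[...,0]<14),.025),("mould","top",T,ti,(245,235,300,300),lambda h:(h[...,1]>90)&(h[...,0]<14),.025)):
    c=seg(im,bx,f); m=rect(n,c,z,i); (u,v),_,_=cv2.minAreaRect(c); print(nm,n,m,(round(u,1),round(v,1)),cv2.contourArea(c)); pix[nm,n]=(u,v)
for k in("sq","mould"): print(k,"tri",meet(ray("wrist",*pix[k,"wrist"],i2),ray("top",*pix[k,"top"],ti)).round(4))
```

```text
[[0, 4, 197], [18, 37, 123], [20, 12, 198], [18, 37, 124], [15, 71, 129], [13, 51, 60], [17, 36, 190]]
[[17, 86, 198], [16, 69, 89], [17, 38, 182], [9, 152, 166], [9, 149, 159], [9, 149, 164]]
rpad wrist [532.2 292.8  41.   14.9 -14.4] (293.2, 194.7) 300.5
spad wrist [409.2 282.7  50.5  46.6  11. ] (410.2, 182.1) 1684.0
rpad top [534.6 307.8  52.6  51.3 -88.6] (162.0, 220.5) 506.5
spad top [407.6 282.4  54.   53.2  11. ] (170.5, 283.7) 673.5
rpad tri [0.5238 0.2832 0.1064]
spad tri [0.4084 0.2824 0.0282]
sq wrist [581.8  92.   33.1  32.9 -57. ] (238.7, 178.6) 1059.5
sq top [581.5  89.6  33.2  32.5 -56.8] (270.2, 197.8) 234.0
mould wrist [450.9  87.5  88.   47.4  20.1] (369.3, 168.3) 3554.0
mould top [449.3  85.1  87.6  44.   19.6] (271.3, 265.8) 889.0
sq tri [0.576  0.0877 0.0808]
mould tri [0.4496 0.0863 0.0216]
```

```bash
cat >> h.py <<'E'
def seg(im,box,f):
    x0,y0,x1,y1=box; hsv=cv2.cvtColor(np.ascontiguousarray(im),cv2.COLOR_RGB2HSV).astype(int)
    m=np.zeros(im.shape[:2],np.uint8); m[y0:y1,x0:x1]=f(hsv[y0:y1,x0:x1])*255
    m=cv2.morphologyEx(m,cv2.MORPH_OPEN,np.ones((3,3),np.uint8)); m=cv2.morphologyEx(m,cv2.MORPH_CLOSE,np.ones((5,5),np.uint8))
    cs,_=cv2.findContours(m,cv2.RETR_EXTERNAL,cv2.CHAIN_APPROX_NONE); return max(cs,key=cv2.contourArea)
def rect(n,c,z,i):
    P=np.array([plane(n,u,v,z,i)[:2] for u,v in c.reshape(-1,2)]); (cx,cy),(w,h),a=cv2.minAreaRect((P*1000).astype(np.float32))
    if w<h: w,h,a=h,w,a+90
    return np.round([cx,cy,w,h,(a+90)%180-90],1)
def meas(nm,views,z):
    """views: (cam,im,info,box,f); prints each view on plane z and the triangulated centre"""
    rays=[]
    for n,im,i,bx,f in views:
        c=seg(im,bx,f); (u,v),_,_=cv2.minAreaRect(c); rays.append(ray(n,u,v,i)); print(nm,n,rect(n,c,z,i),(round(u,1),round(v,1)),cv2.contourArea(c))
    print(nm,"tri",meet(rays[0],rays[1]).round(4))
E
python3 - <<'E'
from h import *
W2,i2=load('w2');W3,i3=load('w3');S,si=load('side0')
pad=lambda h:(h[...,1]<46)&(h[...,2]>95)
meas("rpad",[("wrist",W3,i3,(258,180,325,240),pad),("side",S,si,(238,336,275,365),lambda h:(h[...,1]<34)&(h[...,2]>120))],.033)
meas("spad",[("wrist",W3,i3,(375,150,445,220),pad),("side",S,si,(297,340,335,375),lambda h:(h[...,1]<34)&(h[...,2]>120))],.033)
meas("sq",[("wrist",W2,i2,(210,145,275,208),lambda h:(h[...,1]>68)&(h[...,2]>150)),("side",S,si,(262,255,290,292),lambda h:(h[...,1]>50)&(h[...,2]>112))],.055)
meas("mould",[("wrist",W2,i2,(315,125,425,210),lambda h:(h[...,1]>110)&(h[...,0]<14)),("side",S,si,(300,272,355,306),lambda h:(h[...,1]>100)&(h[...,0]<14)&(h[...,2]>90))],.025)
E
```

```text
rpad wrist [536.1 310.1  49.   49.   89.5] (290.0, 210.5) 1635.5
rpad side [535.8 309.   49.4  47.4 -66.5] (255.0, 349.5) 341.0
rpad tri [0.5357 0.3095 0.0336]
spad wrist [408.6 284.5  50.9  50.7  11.2] (411.7, 185.3) 2252.5
spad side [408.2 283.6  51.7  51.1 -77.6] (314.7, 357.3) 452.0
spad tri [0.4083 0.284  0.0329]
sq wrist [581.8  92.   33.1  32.9 -57. ] (238.7, 178.6) 1059.5
sq side [581.1  92.1  32.8  32.6  32.6] (274.4, 266.6) 116.5
sq tri [0.5816 0.0918 0.0545]
mould wrist [450.9  87.5  88.   47.4  20.1] (369.3, 168.3) 3554.0
mould side [449.9  90.2  83.   39.9  19.6] (326.5, 288.5) 443.0
mould tri [0.4504 0.0875 0.0216]
```

Two-view results agree with the text's heights:

| Thing | Position (m) |
|---|---|
| Square pad | (0.408, 0.284), z 0.033 |
| Round pad | (0.536, 0.3095), z 0.033 |
| Square post | (0.5815, 0.092), top 0.0545, faces at 33°/-57° |

The base axis runs at 11.3°. I now fetch the square post.

```bash
python3 -c "
from h import *
go(.5815,.092,.12,-57)
"
```

```text
share [ 0.4021 -0.1621  0.3401 -0.3904] dist 0.276 turn 33.6 q [ 50. -50.] fromyaw -90.56
```

Call:
play_rows([
  [[0, 0.07, -0.03, 0.06, -0.07], [0, 0.14, -0.055, 0.115, -0.13], [0, 0.21, -0.085, 0.175, -0.2], [0, 0.28, -0.115, 0.235, -0.27], [0, 0.345, -0.14, 0.29, -0.33], [0, 0.39, -0.157, 0.33, -0.38], [0, 0.402, -0.162, 0.34, -0.39], [0, 0.402, -0.162, 0.34, -0.39]],
])

```text
time_s: 3.68
tcp_pos: [0.5797, 0.0877, 0.1164]
eef_rot: [179.7, 0.1, -57.2]
contact_force: [-0.3, 0.6, -0.9]
gripper_width: 0.0876
gripper_force: 0.0
```

```bash
python3 -c "
from h import *
s=r.get_state();print(s['tcp_pos'],s['eef_rot'])
im,i=snap('wrist','w4')
go(.5815,.092,.015,-57)
"
```

```text
[0.57969514 0.08766244 0.11635387] [ 1.79650715e+02  6.56711065e-02 -5.72481592e+01]
share [-0.0032 -0.0045  0.2066 -0.0032] dist 0.103 turn 0.3 q [28.  5.] fromyaw -57.27
```

View pics/w4.png

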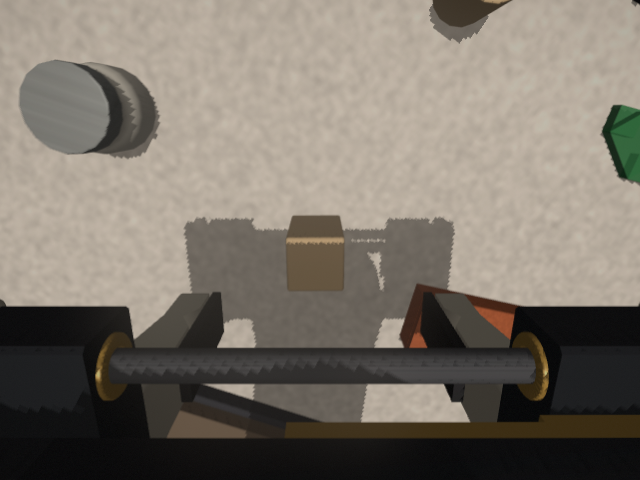

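The post sits centred between the fingers at (315,255), aligned. I descend, close and lift.

Call:
play_rows([
  [[0, -0.002, -0.004, 0.05, 0], [0, -0.003, -0.004, 0.1, 0], [0, -0.003, -0.004, 0.15, 0], [0, -0.003, -0.004, 0.19, 0], [0, -0.003, -0.004, 0.205, 0], [0, -0.003, -0.004, 0.207, 0], [0, -0.003, -0.004, 0.207, 0], [0.4, -0.003, -0.004, 0.207, 0]],
], squeeze=20)

```text
time_s: 4.4
tcp_pos: [0.5835, 0.0962, 0.0183]
eef_rot: [-179.9, -0.0, -57.0]
contact_force: [-0.1, 0.1, 0.4]
gripper_width: 0.0848
gripper_force: 0.0
```

Call:
play_rows([
  [[1, 0, 0, 0, 0], [1, 0, 0, 0, 0], [1, 0, 0, 0, 0], [1, 0, 0, 0, 0], [1, 0, 0, 0, 0], [1, 0, 0, 0, 0], [1, 0, 0, 0, 0], [1, 0, 0, 0, 0]],
])

```text
time_s: 5.07
tcp_pos: [0.5821, 0.0955, 0.0164]
eef_rot: [180.0, 0.0, -57.0]
contact_force: [-1.5, -0.7, 2.0]
gripper_width: 0.0341
gripper_force: 20.0
```

Call:
play_rows([
  [[1, 0, 0, -0.03, 0], [1, 0, 0, -0.09, 0], [1, 0, 0, -0.15, 0], [1, 0, 0, -0.2, 0], [1, -0.03, 0.03, -0.22, 0], [1, -0.08, 0.08, -0.22, 0], [1, -0.13, 0.11, -0.22, 0], [1, -0.15, 0.13, -0.22, 0]],
])

```text
time_s: 5.73
tcp_pos: [0.4844, 0.1234, 0.1265]
eef_rot: [180.0, 0.0, -57.0]
contact_force: [-0.9, -0.6, -0.7]
gripper_width: 0.034
gripper_force: 20.0
```

```bash
python3 -c "
from h import *
go(.4078,.2866,.13,-79)
print(r.get_state()['gripper_width'])
"
```

```text
share [-0.3571 -0.0492 -0.007   0.2558] dist 0.18 turn -22.0 q [37. -4.] fromyaw -57.02
0.03400263466179679
```

Call:
play_rows([
  [[1, -0.05, -0.007, -0.007, 0.04], [1, -0.11, -0.015, -0.007, 0.08], [1, -0.17, -0.025, -0.007, 0.12], [1, -0.24, -0.034, -0.007, 0.17], [1, -0.3, -0.042, -0.007, 0.22], [1, -0.34, -0.048, -0.007, 0.25], [1, -0.356, -0.049, -0.007, 0.256], [1, -0.356, -0.049, -0.007, 0.256]],
])

```text
time_s: 6.4
tcp_pos: [0.4099, 0.2871, 0.1299]
eef_rot: [180.0, 0.0, -78.9]
contact_force: [0.5, -0.1, -0.3]
gripper_width: 0.034
gripper_force: 20.0
```

Call:
play_rows([
  [[1, 0, 0, 0.03, 0], [1, 0, 0, 0.06, 0], [1, 0, 0, 0.08, 0], [1, 0, 0, 0.09, 0], [1, 0, 0, 0.09, 0], [1, 0, 0, 0.09, 0], [1, 0, 0, 0.09, 0], [1, 0, 0, 0.09, 0]],
])

```text
time_s: 7.07
tcp_pos: [0.4111, 0.2861, 0.0857]
eef_rot: [-179.9, 0.0, -79.0]
contact_force: [-0.2, -0.8, -1.2]
gripper_width: 0.0337
gripper_force: 20.0
```

```bash
python3 -c "
from h import *
print(r.get_state()['tcp_pos'])
go(.4078,.2866,.0495,-79)
"
```

```text
[0.41106139 0.2860674  0.08570194]
share [-0.0023  0.0062  0.0724  0.    ] dist 0.036 turn -0.0 q [ 57. -46.] fromyaw -79.0
```

Call:
play_rows([
  [[1, -0.002, 0.006, 0.015, 0], [1, -0.002, 0.006, 0.03, 0], [1, -0.002, 0.006, 0.045, 0], [1, -0.002, 0.006, 0.058, 0], [1, -0.002, 0.006, 0.066, 0], [1, -0.002, 0.006, 0.071, 0], [1, -0.002, 0.006, 0.073, 0], [1, -0.002, 0.006, 0.073, 0]],
])

```text
time_s: 7.73
tcp_pos: [0.4071, 0.2857, 0.0491]
eef_rot: [180.0, -0.1, -79.0]
contact_force: [-5.3, -3.6, 12.5]
gripper_width: 0.0339
gripper_force: 20.0
```

```bash
python3 -c "
from h import *
print(r.get_state()['tcp_pos'],r.get_state()['contact_force'])
go(.4078,.2866,.0494,-79)
"
```

```text
[0.40712171 0.28571477 0.04905145] [-5.32149879 -3.56335377 12.53788415]
share [-0.0015 -0.0017 -0.0007  0.0003] dist 0.001 turn -0.0 q [ 58. -47.] fromyaw -78.98
```

Call:
play_rows([
  [[0.5, 0, 0, -0.001, 0], [0, 0, 0, -0.001, 0], [0, 0, 0, -0.001, 0], [0, 0, 0, -0.001, 0], [0, 0, 0, -0.04, 0], [0, 0, 0, -0.12, 0], [0, 0, 0, -0.2, 0], [0, 0, 0, -0.28, 0]],
])

```text
time_s: 8.4
tcp_pos: [0.4072, 0.2857, 0.1899]
eef_rot: [180.0, -0.1, -79.0]
contact_force: [1.5, 1.0, -0.4]
gripper_width: 0.0819
gripper_force: 0.0
```

```bash
python3 -c "
from h import *
print(r.get_state()['tcp_pos'])
snap('side','s5')
go(.5,-.02,.29,-90)
"
```

```text
[0.40724032 0.28569024 0.18988637]
share [ 0.6402 -0.0567 -0.183   0.1292] dist 0.334 turn -11.1 q [ 58. -47.] fromyaw -78.9
```

Call:
play_rows([
  [[0, 0.64, -0.057, -0.18, 0.13], [0, 0.64, -0.057, -0.18, 0.13], [0, 0.64, -0.057, -0.18, 0.13], [0, 0.64, -0.057, -0.18, 0.13], [0, 0.64, -0.057, -0.18, 0.13], [0, 0.64, -0.057, -0.18, 0.13], [0, 0.64, -0.057, -0.18, 0.13], [0, 0.64, -0.057, -0.18, 0.13]],
])

```text
time_s: 9.12
tcp_pos: [0.4966, -0.0242, 0.2791]
eef_rot: [-180.0, 0.0, -90.2]
contact_force: [1.6, 0.4, -0.0]
gripper_width: 0.0874
gripper_force: 0.0
```

Call:
play_rows([
  [[0, 0, 0, 0, 0], [0, 0, 0, 0, 0], [0, 0, 0, 0, 0], [0, 0, 0, 0, 0], [0, 0, 0, 0, 0], [0, 0, 0, 0, 0], [0, 0, 0, 0, 0], [0, 0, 0, 0, 0]],
])

```text
time_s: 9.78
tcp_pos: [0.4964, -0.0215, 0.2783]
eef_rot: [180.0, 0.0, -90.1]
contact_force: [-1.1, -0.3, -0.4]
gripper_width: 0.0873
gripper_force: 0.0
```

Run:
```python
from h import *
s=r.get_state();print(s['tcp_pos'],s['eef_rot'])
W,i=snap('wrist','w6'); S,si=load('side0'); S5,s5=snap('side','s6')
f=lambda h:(h[...,1]>68)&(h[...,2]>140)
u,v=proj('wrist',[.595,-.085,.055],i); print(u,v,proj('wrist',[.44,-.077,.008],i),proj('wrist',[.47,-.306,.015],i))
u,v=int(u),int(v); meas("rd",[("wrist",W,i,(u-45,max(v-45,0),u+45,v+45),f),("side",S,si,(286,205,312,242),lambda h:(h[...,1]>50)&(h[...,2]>112))],.055)
U,V=map(int,proj('side',[.408,.284,.088],s5)); print(U,V)
c=seg(S5,(U-20,V-14,U+20,V+16),lambda h:(h[...,1]>50)&(h[...,2]>112)); print("sq placed",rect('side',c,.088,s5),cv2.contourArea(c))
```

```text
[ 0.4963901  -0.02146633  0.27834001] [ 1.79995757e+02  6.71737072e-04 -9.00911088e+01]
214.9608324717372 134.96850997884275 [375.68784606 140.54876457] [ 352.18608036 -134.78918048]
rd wrist [592.  -83.7  34.1  30.9 -46.9] (218.3, 136.3) 993.5
rd side [589.8 -84.   31.   30.5  21. ] (298.0, 218.0) 77.5
rd tri [ 0.5909 -0.084   0.0549]
314 342
sq placed [418.5 294.2   5.    4.1 -69.4] 4.0
```

View pics/w6.png

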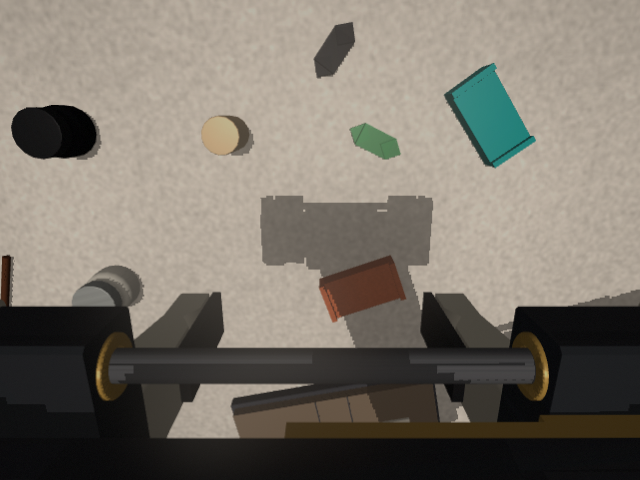

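The round post's top is at (220,135), with the leaf at (375,141), the black leaf at (334,50) and the black jar at (45,132). The round post is at (0.5915,-0.084). I also measure the leaf from here, then go.

Run:
```python
from h import *
W,i=load('w6'); S,si=load('side0')
hv=cv2.cvtColor(np.ascontiguousarray(W),cv2.COLOR_RGB2HSV); print(hv[141,370],hv[145,390])
g=lambda h:(h[...,1]>70)&(h[...,0]>50)&(h[...,0]<85)
meas("leaf",[("wrist",W,i,(340,110,415,170),g),("side",S,si,(338,234,368,260),lambda h:(h[...,1]>60)&(h[...,0]>50)&(h[...,0]<85))],.006)
go(.5915,-.084,.12,-40)
```

```text
[ 60  73 130] [ 61  83 126]
leaf wrist [438.3 -75.6  50.8  22.1 -25.7] (376.9, 141.7) 820.0
leaf side [440.  -76.3  50.3  21.4 -24.3] (351.8, 247.2) 89.5
leaf tri [ 0.439  -0.0756  0.0069]
share [ 0.124  -0.1904  0.3168 -0.5832] dist 0.195 turn 50.1 q [ 20. -20.] fromyaw -90.13
```

Call:
play_rows([
  [[0, 0.018, -0.027, 0.045, -0.083], [0, 0.036, -0.055, 0.09, -0.166], [0, 0.054, -0.082, 0.136, -0.249], [0, 0.071, -0.109, 0.181, -0.332], [0, 0.089, -0.136, 0.226, -0.415], [0, 0.107, -0.163, 0.272, -0.498], [0, 0.124, -0.19, 0.317, -0.58], [0, 0.124, -0.19, 0.317, -0.583]],
])

```text
time_s: 10.55
tcp_pos: [0.5905, -0.0856, 0.1146]
eef_rot: [179.7, 0.3, -39.7]
contact_force: [-1.2, 0.1, -0.2]
gripper_width: 0.0874
gripper_force: 0.0
```

Call:
play_rows([
  [[0, 0, 0, 0, 0], [0, 0, 0, 0, 0], [0, 0, 0, 0.03, 0], [0, 0, 0, 0.06, 0], [0, 0, 0, 0.06, 0], [0, 0, 0, 0.06, 0], [0, 0, 0, 0.06, 0], [0, 0, 0, 0.06, 0]],
])

```text
time_s: 11.22
tcp_pos: [0.5921, -0.0842, 0.0916]
eef_rot: [-179.9, -0.1, -40.1]
contact_force: [-0.1, -0.1, -0.3]
gripper_width: 0.0875
gripper_force: 0.0
```

```bash
python3 -c "
from h import *
print(r.get_state()['tcp_pos'])
go(.5915,-.084,.016,-40)
"
```

```text
[ 0.59208336 -0.08422153  0.09155671]
share [-0.0012  0.0004  0.1511 -0.0007] dist 0.076 turn 0.1 q [11. 39.] fromyaw -40.06
```

Call:
play_rows([
  [[0, 0, 0, 0.04, 0], [0, 0, 0, 0.08, 0], [0, 0, 0, 0.12, 0], [0, 0, 0, 0.143, 0], [0, 0, 0, 0.15, 0], [0, 0, 0, 0.151, 0], [0, 0, 0, 0.151, 0], [0.5, 0, 0, 0.151, 0]],
])

```text
time_s: 11.88
tcp_pos: [0.5922, -0.0844, 0.0156]
eef_rot: [-179.9, -0.1, -40.1]
contact_force: [0.3, 0.7, -0.2]
gripper_width: 0.0846
gripper_force: 0.0
```

Call:
play_rows([
  [[1, 0, 0, 0, 0], [1, 0, 0, 0, 0], [1, 0, 0, 0, 0], [1, 0, 0, 0, 0], [1, 0, 0, 0, 0], [1, 0, 0, 0, 0], [1, 0, 0, 0, 0], [1, 0, 0, 0, 0]],
])

```text
time_s: 12.55
tcp_pos: [0.5911, -0.0846, 0.0144]
eef_rot: [180.0, 0.0, -40.1]
contact_force: [-1.2, 0.1, 1.3]
gripper_width: 0.0357
gripper_force: 20.0
```

```bash
python3 -c "
from h import *
p=r.get_state()['tcp_pos'];print(p)
d=np.array([.5915,-.084])-p[:2]; a=np.radians(-40);print('along tool x',d@[np.cos(a),np.sin(a)])
a=np.radians(11.3)
go(.51,.13,.14,11.3,[p[0],p[1],p[2],-40])
"
```

```text
[ 0.59112065 -0.08458347  0.01440218]
along tool x -8.444207308875836e-05
share [-0.4001 -0.2245 -0.2512 -0.5969] dist 0.262 turn 51.3 q [11. 39.] fromyaw -40
```

Call:
play_rows([
  [[1, 0, 0, -0.04, 0], [1, 0, 0, -0.11, -0.03], [1, -0.02, -0.01, -0.18, -0.1], [1, -0.06, -0.035, -0.23, -0.18], [1, -0.12, -0.07, -0.25, -0.26], [1, -0.18, -0.1, -0.25, -0.34], [1, -0.24, -0.135, -0.25, -0.42], [1, -0.3, -0.17, -0.25, -0.5]],
])

```text
time_s: 13.22
tcp_pos: [0.5303, 0.0783, 0.1397]
eef_rot: [-180.0, -0.0, 3.2]
contact_force: [0.5, 1.4, -1.7]
gripper_width: 0.0356
gripper_force: 20.0
```

```bash
python3 -c "
from h import *
print(r.get_state()['tcp_pos'],r.get_state()['gripper_width'])
go(.536,.3095,.135,11.3)
"
```

```text
[0.53025514 0.07829104 0.139677  ] 0.03556372261579717
share [ 0.0373 -0.4611  0.0094 -0.0942] dist 0.231 turn 8.1 q [29. 64.] fromyaw 3.2
```

Call:
play_rows([
  [[1, 0.007, -0.07, 0, -0.02], [1, 0.013, -0.15, 0, -0.04], [1, 0.02, -0.23, 0, -0.06], [1, 0.026, -0.31, 0, -0.08], [1, 0.032, -0.39, 0.005, -0.094], [1, 0.036, -0.44, 0.009, -0.094], [1, 0.037, -0.461, 0.009, -0.094], [1, 0.037, -0.461, 0.009, -0.094]],
])

```text
time_s: 13.88
tcp_pos: [0.5375, 0.3105, 0.134]
eef_rot: [180.0, 0.0, 11.1]
contact_force: [0.9, 0.5, -1.8]
gripper_width: 0.0355
gripper_force: 20.0
```

Call:
play_rows([
  [[1, 0, 0, 0.03, 0], [1, 0, 0, 0.06, 0], [1, 0, 0, 0.09, 0], [1, 0, 0, 0.1, 0], [1, 0, 0, 0.1, 0], [1, 0, 0, 0.1, 0], [1, 0, 0, 0.1, 0], [1, 0, 0, 0.1, 0]],
])

```text
time_s: 14.55
tcp_pos: [0.5385, 0.3085, 0.086]
eef_rot: [-179.9, -0.1, 11.0]
contact_force: [0.8, 1.0, -1.1]
gripper_width: 0.0355
gripper_force: 20.0
```

```bash
python3 -c "
from h import *
print(r.get_state()['tcp_pos'],r.get_state()['gripper_width'])
go(.536,.3095,.0474,11.3)
"
```

```text
[0.53854438 0.30846918 0.08601994] 0.03554947010121422
share [-0.0046 -0.003   0.0772 -0.0037] dist 0.039 turn 0.3 q [48. 53.] fromyaw 10.98
```

Call:
play_rows([
  [[1, -0.004, -0.003, 0.02, 0], [1, -0.0045, -0.003, 0.04, 0], [1, -0.0045, -0.003, 0.056, 0], [1, -0.0045, -0.003, 0.066, 0], [1, -0.0045, -0.003, 0.073, 0], [1, -0.0045, -0.003, 0.076, 0], [1, -0.0045, -0.003, 0.077, 0], [1, -0.0045, -0.003, 0.077, 0]],
])

```text
time_s: 15.22
tcp_pos: [0.535, 0.3088, 0.0472]
eef_rot: [179.9, 0.0, 11.0]
contact_force: [-5.5, -2.2, 10.3]
gripper_width: 0.0355
gripper_force: 20.0
```

```bash
python3 -c "
from h import *
s=r.get_state();print(s['tcp_pos'],s['contact_force'])
"
```

```text
[0.53503941 0.30881912 0.04720034] [-5.50066474 -2.16342776 10.29379432]
```

Contact of about 10 N: the post is seated. I release, rise and travel to the shelf.

Call:
play_rows([
  [[0.5, 0, 0, -0.001, 0], [0, 0, 0, -0.001, 0], [0, 0, 0, -0.001, 0], [0, 0, 0, -0.001, 0], [0, 0, 0, -0.04, 0], [0, 0, 0, -0.12, 0], [0, 0, 0, -0.2, 0], [0, 0, 0, -0.28, 0]],
])

```text
time_s: 15.88
tcp_pos: [0.5353, 0.309, 0.1876]
eef_rot: [179.9, 0.1, 11.0]
contact_force: [0.9, 1.3, 0.4]
gripper_width: 0.0829
gripper_force: 0.0
```

```bash
python3 -c "
from h import *
print(r.get_state()['tcp_pos'])
go(.42,-.0,.25,22)
"
```

```text
[0.53526684 0.30895165 0.1875889 ]
share [-0.3441  0.5626 -0.1248 -0.1281] dist 0.336 turn 11.0 q [48. 53.] fromyaw 10.99
```

Call:
play_rows([
  [[0, -0.25, 0.58, -0.16, -0.128], [0, -0.25, 0.58, -0.16, -0.128], [0, -0.25, 0.58, -0.16, -0.128], [0, -0.25, 0.58, -0.16, -0.128], [0, -0.25, 0.58, -0.16, -0.128], [0, -0.25, 0.58, -0.16, -0.128], [0, -0.25, 0.58, -0.16, -0.128], [0, -0.25, 0.58, -0.16, -0.128]],
])

```text
time_s: 16.55
tcp_pos: [0.4671, -0.0013, 0.2674]
eef_rot: [180.0, -0.1, 22.0]
contact_force: [1.0, 0.4, -0.8]
gripper_width: 0.0878
gripper_force: 0.0
```

```bash
python3 -c "
from h import *
print(r.get_state()['tcp_pos'])
go(.40,-.32,.28,22)
"
```

```text
[ 0.46710235 -0.00133761  0.26739232]
share [-3.630e-01  5.407e-01 -2.520e-02 -2.000e-04] dist 0.326 turn 0.0 q [24. 88.] fromyaw 21.98
```

Call:
play_rows([
  [[0, -0.36, 0.54, -0.025, 0], [0, -0.36, 0.54, -0.025, 0], [0, -0.36, 0.54, -0.025, 0], [0, -0.36, 0.54, -0.025, 0], [0, -0.36, 0.54, -0.025, 0], [0, -0.36, 0.54, -0.025, 0], [0, -0.36, 0.54, -0.025, 0], [0, -0.36, 0.54, -0.025, 0]],
])

```text
time_s: 17.22
tcp_pos: [0.4012, -0.3195, 0.2791]
eef_rot: [180.0, -0.0, 21.9]
contact_force: [1.8, 0.4, 0.5]
gripper_width: 0.0877
gripper_force: 0.0
```

Call:
play_rows([
  [[0, 0, 0, 0, 0], [0, 0, 0, 0, 0], [0, 0, 0, 0, 0], [0, 0, 0, 0, 0], [0, 0, 0, 0, 0], [0, 0, 0, 0, 0], [0, 0, 0, 0, 0], [0, 0, 0, 0, 0]],
])

```text
time_s: 17.88
tcp_pos: [0.4025, -0.3164, 0.2791]
eef_rot: [180.0, -0.0, 22.1]
contact_force: [-0.6, -0.4, -0.1]
gripper_width: 0.0879
gripper_force: 0.0
```

Run:
```python
from h import *
W,i=snap('wrist','w7'); S,si=load('side0'); S7,s7=snap('side','s7'); T7,t7=snap('top','t7')
s=r.get_state();print(s['tcp_pos'],s['eef_rot'])
print([proj('wrist',[x,-.306,.015],i).round(0) for x in(.37,.47,.57)])
a=cv2.resize(np.ascontiguousarray(S7[300:420,200:380]),None,fx=3,fy=3,interpolation=cv2.INTER_CUBIC)
cv2.imwrite("pics/both.png",np.vstack([cv2.resize(np.ascontiguousarray(W),(540,405)),a])[:600,:,::-1])
f=lambda h:(h[...,1]>50)&(h[...,2]>112)
cs=[]
for n,im,i_,bx in(("side",S7,s7,(215,315,350,385)),("top",T7,t7,(130,190,210,320))):
    hsv=cv2.cvtColor(np.ascontiguousarray(im),cv2.COLOR_RGB2HSV); print(n)
    for p in([.4084,.284,.088],[.5358,.3095,.088]):
        u,v=map(int,proj(n,p,i_)); print((u,v),hsv[v,u])
        try:
            c=seg(im,(u-16,v-14,u+16,v+14),f if n=="side" else lambda h:(h[...,1]>36)&(h[...,2]>115)); print(rect(n,c,.088,i_),cv2.contourArea(c))
        except Exception as e: print(e)
```

```text
[ 0.40232405 -0.31674305  0.27899001] [ 1.79994237e+02 -7.89846358e-03  2.20091867e+01]
[array([303., 220.]), array([339., 133.]), array([379.,  32.])]
side
(314, 342) [ 18  77 132]
[407.1 282.3  32.1  31.2  10. ] 170.5
(252, 334) [ 18  78 128]
[534.6 309.7  30.9  29.1 -66.1] 140.5
top
(162, 280) [ 19  68 157]
[407.8 281.9  38.2  36.4  10.7] 341.0
(153, 214) [ 19  69 156]
[535.6 308.9  37.5  34.5   3.8] 280.5
```

View pics/both.png

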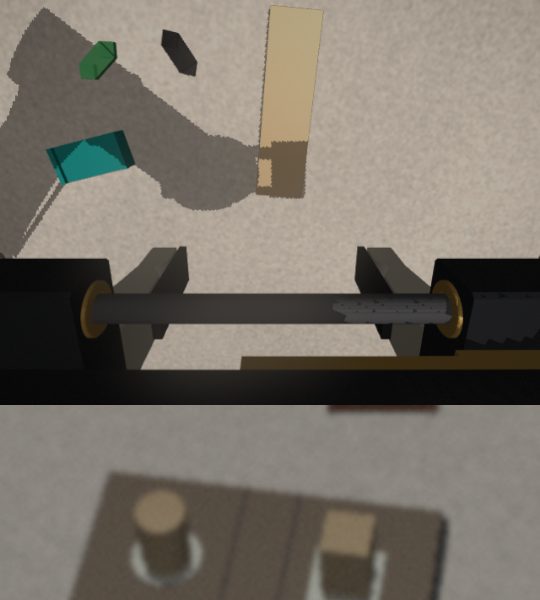

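Both posts stand upright on their pads and measure within about 2 mm of the pad centres. The shelf is fully visible at about wrist (345,120). I measure it.

Run:
```python
from h import *
W,i=load('w7'); S,si=load('side0')
hv=cv2.cvtColor(np.ascontiguousarray(W),cv2.COLOR_RGB2HSV); print([hv[v,u].tolist() for u,v in((350,60),(340,200),(250,200),(420,100))])
meas("shelf",[("wrist",W,i,(290,2,400,250),lambda h:(h[...,1]>52)),("side",S,si,(318,174,412,203),lambda h:(h[...,1]>50)&(h[...,2]>112))],.015)
```

```text
[[20, 76, 182], [17, 87, 103], [17, 34, 104], [16, 36, 171]]
shelf wrist [ 473.1 -305.8  219.4   60.2   17.1] (340.4, 120.5) 13061.5
shelf side [ 472.1 -306.3  218.6   58.    17.1] (365.6, 187.4) 894.5
shelf tri [ 0.4767 -0.3043  0.0153]
```

```bash
python3 -c "
from h import *
go(.4728,-.306,.07,17.1)
"
```

```text
share [0.1387 0.0329 0.418  0.0571] dist 0.221 turn -4.9 q [-16. 128.] fromyaw 22.01
```

Call:
play_rows([
  [[0, 0.025, 0.006, 0.07, 0.01], [0, 0.05, 0.012, 0.14, 0.02], [0, 0.075, 0.018, 0.21, 0.03], [0, 0.1, 0.024, 0.28, 0.04], [0, 0.12, 0.03, 0.35, 0.05], [0, 0.135, 0.032, 0.4, 0.057], [0, 0.139, 0.033, 0.418, 0.057], [0, 0.139, 0.033, 0.418, 0.057]],
])

```text
time_s: 18.7
tcp_pos: [0.4717, -0.3057, 0.0675]
eef_rot: [-179.9, 0.2, 17.1]
contact_force: [-0.2, 0.1, 0.2]
gripper_width: 0.0877
gripper_force: 0.0
```

Call:
play_rows([
  [[0, 0, 0, 0, 0], [0, 0, 0, 0, 0], [0, 0, 0, 0, 0], [0, 0, 0, 0.02, 0], [0, 0, 0, 0.04, 0], [0, 0, 0, 0.04, 0], [0, 0, 0, 0.04, 0], [0, 0, 0, 0.04, 0]],
])

```text
time_s: 19.37
tcp_pos: [0.4727, -0.3063, 0.0498]
eef_rot: [-180.0, 0.0, 17.1]
contact_force: [0.4, -0.5, -0.3]
gripper_width: 0.0877
gripper_force: 0.0
```

```bash
python3 -c "
from h import *
print(r.get_state()['tcp_pos'])
go(.4728,-.306,.004,17.1)
"
```

```text
[ 0.47270019 -0.3062811   0.04981265]
share [ 0.0004 -0.0005  0.0916 -0.0001] dist 0.046 turn 0.0 q [-13. 120.] fromyaw 17.09
```

Call:
play_rows([
  [[0, 0, 0, 0.02, 0], [0, 0, 0, 0.04, 0], [0, 0, 0, 0.06, 0], [0, 0, 0, 0.08, 0], [0, 0, 0, 0.088, 0], [0, 0, 0, 0.091, 0], [0.2, 0, 0, 0.091, 0], [1, 0, 0, 0.091, 0]],
], squeeze=45)

```text
time_s: 20.03
tcp_pos: [0.473, -0.3063, 0.0045]
eef_rot: [180.0, -0.0, 17.1]
contact_force: [0.2, 0.4, -1.0]
gripper_width: 0.0795
gripper_force: 0.0
```

Call:
play_rows([
  [[1, 0, 0, 0, 0], [1, 0, 0, 0, 0], [1, 0, 0, 0, 0], [1, 0, 0, 0, 0], [1, 0, 0, 0, 0], [1, 0, 0, 0, 0], [1, 0, 0, 0, 0], [1, 0, 0, 0, 0]],
])

```text
time_s: 20.7
tcp_pos: [0.4732, -0.3064, 0.0049]
eef_rot: [180.0, -0.0, 17.1]
contact_force: [-0.4, -1.9, 4.8]
gripper_width: 0.0593
gripper_force: 45.0
```

```bash
python3 -c "
from h import *
print(r.get_state()['tcp_pos'],r.get_state()['contact_force'])
go(.47,.0,.16,14.2)
"
```

```text
[ 0.47324575 -0.30642059  0.00486936] [-0.40268604 -1.90969938  4.78828751]
share [ 0.174  -0.5877 -0.3103  0.0337] dist 0.343 turn -2.9 q [-13. 120.] fromyaw 17.1
```

Call:
play_rows([
  [[1, 0, 0, -0.02, 0], [1, 0, 0, -0.06, 0], [1, 0, 0, -0.11, 0], [1, 0, 0, -0.17, 0], [1, 0, 0, -0.23, 0], [1, 0, 0, -0.28, 0], [1, 0, 0, -0.31, 0], [1, 0, 0, -0.32, 0]],
])

```text
time_s: 21.37
tcp_pos: [0.4734, -0.3063, 0.1672]
eef_rot: [179.9, -0.2, 17.1]
contact_force: [0.8, -0.7, -3.8]
gripper_width: 0.0592
gripper_force: 45.0
```

Run:
```python
from h import *
s=r.get_state(); print(s['tcp_pos'],s['contact_force'],s['gripper_width'])
S,si=snap('side','s8')
cv2.imwrite("pics/s8c.png",cv2.resize(np.ascontiguousarray(S[90:240,290:490,::-1]),None,fx=3,fy=3))
go(.47,.0,.165,14.2)
```

```text
[ 0.47341673 -0.30633798  0.16724993] [ 0.82555754 -0.73665957 -3.80222924] 0.05921775834850433
share [ 0.1737 -0.5873  0.0031  0.0335] dist 0.306 turn -2.9 q [-13. 120.] fromyaw 17.08
```

View pics/s8c.png

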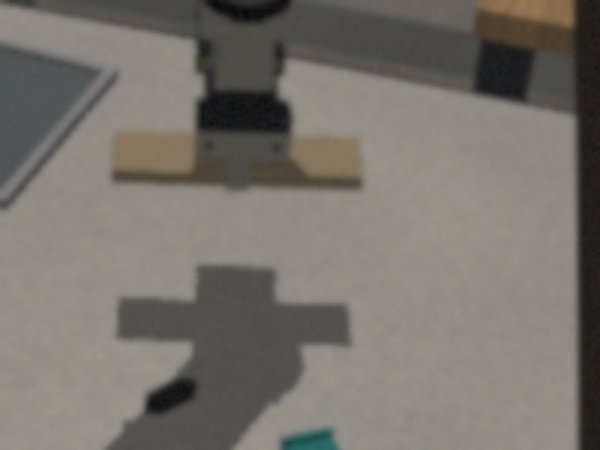

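The shelf is held level, at crop (235,155). I transport it.

Call:
play_rows([
  [[1, 0.009, -0.03, 0, 0.004], [1, 0.025, -0.085, 0, 0.008], [1, 0.045, -0.155, 0, 0.012], [1, 0.066, -0.225, 0, 0.016], [1, 0.087, -0.295, 0, 0.02], [1, 0.108, -0.365, 0, 0.024], [1, 0.128, -0.435, 0, 0.029], [1, 0.149, -0.505, 0, 0.033]],
])

```text
time_s: 22.08
tcp_pos: [0.468, -0.0415, 0.1628]
eef_rot: [-180.0, 0.2, 14.2]
contact_force: [0.9, 0.8, -4.2]
gripper_width: 0.0596
gripper_force: 45.0
```

```bash
python3 -c "
from h import *
print(r.get_state()['tcp_pos'])
go(.472,.2965,.17,11.3)
"
```

```text
[ 0.46797509 -0.0415399   0.16277199]
share [ 0.1735 -0.6535 -0.0145  0.0336] dist 0.338 turn -2.9 q [19. 85.] fromyaw 14.19
```

Call:
play_rows([
  [[1, 0.02, -0.07, -0.007, 0.004], [1, 0.04, -0.15, -0.014, 0.008], [1, 0.06, -0.23, -0.014, 0.012], [1, 0.081, -0.305, -0.014, 0.016], [1, 0.1, -0.38, -0.014, 0.02], [1, 0.12, -0.45, -0.014, 0.024], [1, 0.135, -0.51, -0.014, 0.03], [1, 0.145, -0.55, -0.014, 0.033]],
])

```text
time_s: 22.75
tcp_pos: [0.4712, 0.2437, 0.1695]
eef_rot: [179.9, 0.2, 11.5]
contact_force: [0.3, -1.1, -3.4]
gripper_width: 0.0595
gripper_force: 45.0
```

```bash
python3 -c "
from h import *
print(r.get_state()['tcp_pos'])
go(.472,.2965,.12,11.3)
"
```

```text
[0.47120767 0.24367172 0.16946822]
share [ 0.0225 -0.1032  0.0989  0.0019] dist 0.072 turn -0.2 q [49. 53.] fromyaw 11.46
```

Call:
play_rows([
  [[1, 0.008, -0.035, 0, 0.001], [1, 0.016, -0.07, 0, 0.002], [1, 0.021, -0.095, 0.01, 0.002], [1, 0.022, -0.103, 0.03, 0.002], [1, 0.022, -0.103, 0.05, 0.002], [1, 0.022, -0.103, 0.07, 0.002], [1, 0.022, -0.103, 0.08, 0.002], [1, 0.022, -0.103, 0.08, 0.002]],
])

```text
time_s: 23.42
tcp_pos: [0.4722, 0.2923, 0.1295]
eef_rot: [179.9, 0.2, 11.2]
contact_force: [-0.3, 0.1, -4.4]
gripper_width: 0.0592
gripper_force: 45.0
```

Call:
play_rows([
  [[1, 0, 0, 0, 0], [1, 0, 0, 0, 0], [1, 0, 0, 0, 0], [1, 0, 0, 0, 0], [1, 0, 0, 0, 0], [1, 0, 0, 0, 0], [1, 0, 0, 0, 0], [1, 0, 0, 0, 0]],
])

```text
time_s: 24.08
tcp_pos: [0.473, 0.2941, 0.1315]
eef_rot: [-180.0, -0.0, 11.2]
contact_force: [0.5, -0.1, -2.9]
gripper_width: 0.0594
gripper_force: 45.0
```

```bash
python3 -c "
from h import *
print(r.get_state()['tcp_pos'])
snap('top','t9');snap('side','s9')
go(.472,.2965,.093,11.3)
"
```

```text
[0.4730244  0.29409209 0.13149177]
share [-0.0011 -0.0051  0.0769 -0.0006] dist 0.039 turn 0.1 q [52. 49.] fromyaw 11.25
```

Call:
play_rows([
  [[1, -0.001, -0.004, 0.018, 0], [1, -0.001, -0.005, 0.036, 0], [1, -0.001, -0.005, 0.052, 0], [1, -0.001, -0.005, 0.063, 0], [1, -0.001, -0.005, 0.07, 0], [1, -0.001, -0.005, 0.074, 0], [1, -0.001, -0.005, 0.076, 0], [1, -0.001, -0.005, 0.076, 0]],
])

```text
time_s: 24.85
tcp_pos: [0.4721, 0.2964, 0.0933]
eef_rot: [180.0, 0.0, 11.2]
contact_force: [-0.5, -0.5, -3.5]
gripper_width: 0.0596
gripper_force: 45.0
```

Call:
play_rows([
  [[1, 0, 0, 0.001, 0], [1, 0, 0, 0.001, 0], [1, 0, 0, 0.001, 0], [1, 0, 0, 0.001, 0], [1, 0, 0, 0.001, 0], [1, 0, 0, 0.001, 0], [1, 0, 0, 0.001, 0], [1, 0, 0, 0.001, 0]],
])

```text
time_s: 25.52
tcp_pos: [0.4721, 0.2964, 0.0929]
eef_rot: [-180.0, -0.0, 11.2]
contact_force: [-0.4, 0.1, -3.3]
gripper_width: 0.0593
gripper_force: 45.0
```

Still carrying the full weight; I go down in half-millimetre steps.

Call:
play_rows([
  [[1, 0, 0, 0.001, 0], [1, 0, 0, 0.001, 0], [1, 0, 0, 0.002, 0], [1, 0, 0, 0.002, 0], [1, 0, 0, 0.003, 0], [1, 0, 0, 0.003, 0], [1, 0, 0, 0.003, 0], [1, 0, 0, 0.003, 0]],
])

```text
time_s: 26.18
tcp_pos: [0.4722, 0.2965, 0.0929]
eef_rot: [-180.0, -0.1, 11.3]
contact_force: [-5.7, -1.3, 11.7]
gripper_width: 0.0594
gripper_force: 45.0
```

Call:
play_rows([
  [[0.3, 0, 0, -0.001, 0], [0, 0, 0, -0.001, 0], [0, 0, 0, -0.001, 0], [0, 0, 0, -0.001, 0], [0, 0, 0, -0.02, 0], [0, 0, 0, -0.06, 0], [0, 0, 0, -0.12, 0], [0, 0, 0, -0.18, 0]],
])

```text
time_s: 26.85
tcp_pos: [0.4718, 0.2959, 0.1824]
eef_rot: [179.9, 0.1, 11.2]
contact_force: [0.7, 1.1, -0.3]
gripper_width: 0.0876
gripper_force: 0.0
```

```bash
python3 -c "
from h import *
print(r.get_state()['tcp_pos'])
go(.38,.06,.28,20)
"
```

```text
[0.47177814 0.29593773 0.18243392]
share [-0.272   0.427  -0.1951 -0.1019] dist 0.271 turn 8.8 q [52. 49.] fromyaw 11.24
```

```bash
python3 -c "
from h import *
go(.425,.075,.26,20)
"
```

```text
share [-0.1779  0.4152 -0.1551 -0.1019] dist 0.239 turn 8.8 q [52. 49.] fromyaw 11.24
```

Call:
play_rows([
  [[0, -0.03, 0.07, -0.06, -0.02], [0, -0.06, 0.14, -0.12, -0.05], [0, -0.09, 0.21, -0.155, -0.07], [0, -0.12, 0.28, -0.155, -0.1], [0, -0.15, 0.35, -0.155, -0.1], [0, -0.172, 0.4, -0.155, -0.102], [0, -0.178, 0.415, -0.155, -0.102], [0, -0.178, 0.415, -0.155, -0.102]],
])

```text
time_s: 27.52
tcp_pos: [0.4247, 0.0736, 0.2601]
eef_rot: [-180.0, -0.1, 19.9]
contact_force: [-0.1, 0.1, -1.1]
gripper_width: 0.0873
gripper_force: 0.0
```

Call:
play_rows([
  [[0, 0, 0, 0, 0], [0, 0, 0, 0, 0], [0, 0, 0, 0, 0], [0, 0, 0, 0, 0], [0, 0, 0, 0, 0], [0, 0, 0, 0, 0], [0, 0, 0, 0, 0], [0, 0, 0, 0, 0]],
])

```text
time_s: 28.18
tcp_pos: [0.4252, 0.0757, 0.2588]
eef_rot: [180.0, 0.0, 20.0]
contact_force: [0.5, 0.2, -0.2]
gripper_width: 0.0875
gripper_force: 0.0
```

Run:
```python
from h import *
W,i=snap('wrist','w10'); S,si=snap('side','s10'); T,ti=snap('top','t10')
s=r.get_state(); print(s['tcp_pos'],s['eef_rot'])
u,v=proj('wrist',[.45,.0875,.025],i); print(u,v); u,v=int(u),int(v)
f=lambda h:(h[...,1]>110)&(h[...,0]<14)
meas("mould",[("wrist",W,i,(u-70,max(v-90,0),u+70,min(v+90,290)),f),("side",S,si,(300,272,355,306),lambda h:(h[...,1]>100)&(h[...,0]<14)&(h[...,2]>90))],.026)
u,v=map(int,proj('side',[.472,.2965,.103],si)); print(u,v)
for n,im,ii in(("side",S,si),("top",T,ti)):
    u,v=map(int,proj(n,[.472,.2965,.103],ii)); b=(u-65,v-35,u+65,v+35) if n=="side" else (u-35,v-65,u+35,v+65)
    c=seg(im,b,(lambda h:(h[...,1]>66)&(h[...,2]>112)) if n=="side" else (lambda h:(h[...,1]>40)&(h[...,2]>112))); print("shelf",n,rect(n,c,.103,ii))
a=cv2.resize(np.ascontiguousarray(S[290:400,190:370]),(540,330)); cv2.imwrite("pics/c10.png",np.vstack([cv2.resize(np.ascontiguousarray(W[:320]),(540,270)),a])[:,:,::-1])
```

```text
[0.42520349 0.07558    0.25888205] [1.79998828e+02 3.88963023e-03 2.00114741e+01]
320.7284489680201 175.02156480230903
mould wrist [451.1  87.8  88.4  44.7  20.3] (320.5, 172.5) 4009.0
mould side [465.6  96.7  45.1  39.8  19.6] (319.5, 288.5) 227.5
mould tri [0.4591 0.0924 0.0261]
282 334
shelf side [469.4 298.7 216.5  58.6  11.8]
shelf top [549.4 311.2  60.8  58.6 -78.4]
```

View pics/c10.png

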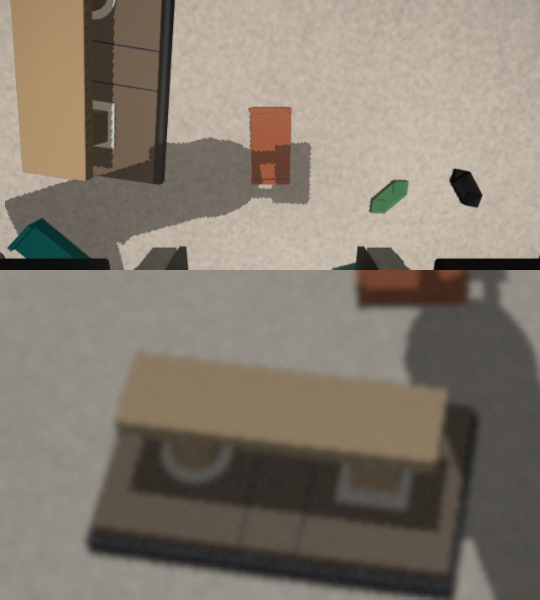

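The shelf lies level across both posts (side estimate 0.469,0.299 at 11.8°). The mould at wrist (320,172) measures (0.451,0.088) at 20.3°. I pick it up.

```bash
python3 -c "
from h import *
go(.4508,.0876,.05,20.2)
"
```

```text
share [ 0.0563 -0.0051  0.4178 -0.0022] dist 0.211 turn 0.2 q [36. 74.] fromyaw 20.01
```

Call:
play_rows([
  [[0, 0.01, -0.001, 0.07, 0], [0, 0.02, -0.002, 0.14, 0], [0, 0.03, -0.003, 0.21, 0], [0, 0.04, -0.004, 0.28, 0], [0, 0.05, -0.005, 0.35, 0], [0, 0.056, -0.005, 0.4, -0.002], [0, 0.056, -0.005, 0.418, -0.002], [0, 0.056, -0.005, 0.418, -0.002]],
])

```text
time_s: 29.0
tcp_pos: [0.4494, 0.0865, 0.048]
eef_rot: [179.9, 0.3, 20.2]
contact_force: [0.3, 0.2, 0.0]
gripper_width: 0.0874
gripper_force: 0.0
```

Call:
play_rows([
  [[0, 0, 0, 0, 0], [0, 0, 0, 0, 0], [0, 0, 0, 0, 0], [0, 0, 0, 0, 0], [0, 0, 0, 0, 0], [0, 0, 0, 0, 0], [0, 0, 0, 0, 0], [0, 0, 0, 0, 0]],
])

```text
time_s: 29.67
tcp_pos: [0.4507, 0.0875, 0.0501]
eef_rot: [-180.0, -0.0, 20.2]
contact_force: [-0.6, -0.1, 0.6]
gripper_width: 0.0876
gripper_force: 0.0
```

```bash
python3 -c "
from h import *
print(r.get_state()['tcp_pos'])
go(.4508,.0876,.006,20.2)
"
```

```text
[0.45068799 0.08748497 0.05010053]
share [ 0.0003 -0.0001  0.0882 -0.0002] dist 0.044 turn 0.0 q [36. 75.] fromyaw 20.18
```

Call:
play_rows([
  [[0, 0, 0, 0.025, 0], [0, 0, 0, 0.05, 0], [0, 0, 0, 0.07, 0], [0, 0, 0, 0.082, 0], [0, 0, 0, 0.087, 0], [0, 0, 0, 0.088, 0], [0.2, 0, 0, 0.088, 0], [0.5, 0, 0, 0.088, 0]],
], squeeze=25)

```text
time_s: 30.33
tcp_pos: [0.451, 0.0877, 0.0063]
eef_rot: [-180.0, -0.0, 20.2]
contact_force: [0.1, 0.3, 0.4]
gripper_width: 0.0792
gripper_force: 0.0
```

Call:
play_rows([
  [[1, 0, 0, 0, 0], [1, 0, 0, 0, 0], [1, 0, 0, 0, 0], [1, 0, 0, 0, 0], [1, 0, 0, 0, 0], [1, 0, 0, 0, 0], [1, 0, 0, 0, 0], [1, 0, 0, 0, 0]],
])

```text
time_s: 31.0
tcp_pos: [0.4507, 0.0875, 0.006]
eef_rot: [180.0, -0.0, 20.2]
contact_force: [-0.7, -0.7, 3.5]
gripper_width: 0.0457
gripper_force: 25.0
```

Call:
play_rows([
  [[1, 0, 0, -0.02, 0], [1, 0, 0, -0.07, 0], [1, 0, 0, -0.13, 0], [1, 0, 0, -0.2, 0], [1, 0, 0, -0.27, 0], [1, 0, 0, -0.33, 0], [1, 0, 0, -0.36, 0], [1, 0, 0, -0.36, 0]],
])

```text
time_s: 31.67
tcp_pos: [0.4523, 0.0884, 0.1896]
eef_rot: [-179.9, -0.4, 20.2]
contact_force: [-0.8, 0.1, -1.8]
gripper_width: 0.0458
gripper_force: 25.0
```

```bash
python3 -c "
from h import *
s=r.get_state();print(s['tcp_pos'],s['gripper_width'])
go(.471,.297,.185,11.4)
"
```

```text
[0.45233889 0.08840864 0.18956283] 0.04576382804810132
share [ 0.1791 -0.3786  0.0091  0.1024] dist 0.209 turn -8.8 q [36. 74.] fromyaw 20.2
```

Call:
play_rows([
  [[1, 0.015, -0.03, 0, 0.01], [1, 0.04, -0.085, 0, 0.025], [1, 0.07, -0.15, 0, 0.04], [1, 0.105, -0.22, 0, 0.06], [1, 0.135, -0.285, 0, 0.08], [1, 0.16, -0.34, 0.005, 0.095], [1, 0.175, -0.37, 0.009, 0.102], [1, 0.179, -0.379, 0.009, 0.102]],
])

```text
time_s: 32.33
tcp_pos: [0.4687, 0.2984, 0.179]
eef_rot: [179.9, 0.1, 11.5]
contact_force: [-0.5, -0.6, -1.2]
gripper_width: 0.0457
gripper_force: 25.0
```

Call:
play_rows([
  [[1, 0, 0, 0.02, 0], [1, 0, 0, 0.04, 0], [1, 0, 0, 0.06, 0], [1, 0, 0, 0.08, 0], [1, 0, 0, 0.08, 0], [1, 0, 0, 0.08, 0], [1, 0, 0, 0.08, 0], [1, 0, 0, 0.08, 0]],
])

```text
time_s: 33.0
tcp_pos: [0.4697, 0.2963, 0.1421]
eef_rot: [-180.0, -0.1, 11.4]
contact_force: [-0.4, 0.1, -0.4]
gripper_width: 0.0456
gripper_force: 25.0
```

```bash
python3 -c "
from h import *
s=r.get_state();print(s['tcp_pos'],s['gripper_width'])
go(.4715,.297,.109,11.4)
"
```

```text
[0.46968729 0.29628682 0.14205572] 0.04561929287730867
share [ 0.0038 -0.0007  0.0661  0.    ] dist 0.033 turn -0.0 q [52. 49.] fromyaw 11.4
```

Call:
play_rows([
  [[1, 0.003, -0.001, 0.015, 0], [1, 0.004, -0.001, 0.03, 0], [1, 0.004, -0.001, 0.044, 0], [1, 0.004, -0.001, 0.054, 0], [1, 0.004, -0.001, 0.06, 0], [1, 0.004, -0.001, 0.064, 0], [1, 0.004, -0.001, 0.065, 0], [1, 0.004, -0.001, 0.065, 0]],
])

```text
time_s: 33.67
tcp_pos: [0.4711, 0.297, 0.1091]
eef_rot: [180.0, -0.0, 11.4]
contact_force: [-0.9, -0.0, 1.9]
gripper_width: 0.0454
gripper_force: 25.0
```

Call:
play_rows([
  [[1, 0, 0, 0.001, 0], [1, 0, 0, 0.001, 0], [1, 0, 0, 0.002, 0], [1, 0, 0, 0.002, 0], [1, 0, 0, 0.002, 0], [1, 0, 0, 0.002, 0], [1, 0, 0, 0.002, 0], [1, 0, 0, 0.002, 0]],
])

```text
time_s: 34.33
tcp_pos: [0.4712, 0.2971, 0.1091]
eef_rot: [-180.0, -0.0, 11.4]
contact_force: [-5.3, -2.7, 9.9]
gripper_width: 0.0455
gripper_force: 25.0
```

Contact made. I release, rise and head for the leaf.

Call:
play_rows([
  [[0.3, 0, 0, -0.001, 0], [0, 0, 0, -0.001, 0], [0, 0, 0, -0.001, 0], [0, 0, 0, -0.001, 0], [0, 0, 0, -0.02, 0], [0, 0, 0, -0.06, 0], [0, 0, 0, -0.12, 0], [0, 0, 0, -0.18, 0]],
])

```text
time_s: 35.0
tcp_pos: [0.4709, 0.2966, 0.199]
eef_rot: [179.9, 0.1, 11.4]
contact_force: [0.4, 0.4, 0.7]
gripper_width: 0.0867
gripper_force: 0.0
```

```bash
python3 -c "
from h import *
print(r.get_state()['tcp_pos'])
go(.425,-.09,.24,-25)
"
```

```text
[0.47086054 0.29664371 0.19895866]
share [-0.243   0.7398 -0.0821  0.4237] dist 0.392 turn -36.4 q [52. 49.] fromyaw 11.42
```

Call:
play_rows([
  [[0, -0.24, 0.74, -0.08, 0.42], [0, -0.24, 0.74, -0.08, 0.42], [0, -0.24, 0.74, -0.08, 0.42], [0, -0.24, 0.74, -0.08, 0.42], [0, -0.24, 0.74, -0.08, 0.42], [0, -0.24, 0.74, -0.08, 0.42], [0, -0.24, 0.74, -0.08, 0.42], [0, -0.24, 0.74, -0.08, 0.42]],
])

```text
time_s: 35.67
tcp_pos: [0.4327, -0.0341, 0.2333]
eef_rot: [-179.9, -0.1, -24.6]
contact_force: [0.7, 0.5, -0.4]
gripper_width: 0.0876
gripper_force: 0.0
```

```bash
python3 -c "
from h import *
print(r.get_state()['tcp_pos'])
go(.415,-.065,.22,-25)
"
```

```text
[ 0.43267358 -0.03405244  0.23326987]
share [-0.0063  0.071   0.0265  0.0042] dist 0.038 turn -0.4 q [22. 44.] fromyaw -24.64
```

Call:
play_rows([
  [[0, -0.003, 0.04, 0.015, 0.004], [0, -0.006, 0.065, 0.026, 0.004], [0, -0.006, 0.071, 0.026, 0.004], [0, -0.006, 0.071, 0.026, 0.004], [0, -0.006, 0.071, 0.026, 0.004], [0, -0.006, 0.071, 0.026, 0.004], [0, -0.006, 0.071, 0.026, 0.004], [0, -0.006, 0.071, 0.026, 0.004]],
])

```text
time_s: 36.33
tcp_pos: [0.4162, -0.0626, 0.2191]
eef_rot: [180.0, 0.0, -24.9]
contact_force: [0.1, 0.6, -0.0]
gripper_width: 0.0878
gripper_force: 0.0
```

Run:
```python
from h import *
W,i=snap('wrist','w11'); S,si=snap('side','s11'); S0,s0=load('side0')
s=r.get_state(); print(s['tcp_pos'],s['eef_rot'])
u,v=map(int,proj('wrist',[.439,-.0756,.008],i)); print(u,v)
hv=cv2.cvtColor(np.ascontiguousarray(W),cv2.COLOR_RGB2HSV); print(hv[v,u-12:u+13:6].tolist(), hv[v-20:v+21:10,u].tolist(),hv[v-55,u+60].tolist())
meas("leaf",[("wrist",W,i,(u-50,max(v-70,0),u+50,min(v+70,290)),lambda h:(h[...,1]>55)&(h[...,0]>35)&(h[...,0]<95)),("side",S0,s0,(338,234,368,260),lambda h:(h[...,1]>45)&(h[...,0]>40)&(h[...,0]<95))],.006)
a,b=map(int,proj('side',[.472,.297,.128],si)); 
c=seg(S,(a-40,b-30,a+40,b+30),lambda h:(h[...,1]>100)&(h[...,0]<14)); print("mould",rect('side',c,.127,si))
x=cv2.resize(np.ascontiguousarray(S[b-55:b+55,a-90:a+90]),(540,330)); cv2.imwrite("pics/c11.png",np.vstack([cv2.resize(np.ascontiguousarray(W[:320]),(540,270)),x])[:,:,::-1])
```

```text
[ 0.41598618 -0.06280792  0.21898751] [ 1.79992716e+02  6.50218416e-03 -2.49698287e+01]
325 178
[[49, 48, 128], [60, 77, 123], [61, 75, 122], [61, 77, 123], [61, 76, 128]] [[61, 79, 132], [61, 82, 128], [61, 75, 122], [61, 86, 121], [61, 82, 115]] [17, 36, 178]
leaf wrist [440.1 -76.1  57.4  23.6 -25.9] (326.0, 176.0) 1242.0
leaf side [438.7 -76.7  52.3  23.9 -27.4] (352.2, 247.3) 98.5
leaf tri [ 0.4398 -0.0768  0.0052]
mould [467.8 306.4  91.5  56.5  10.9]
```

View pics/c11.png

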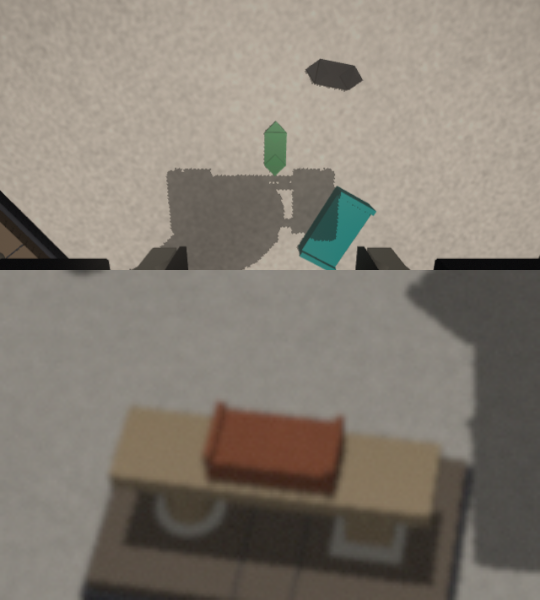

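The mould sits squarely mid-shelf. The green leaf is at wrist (326,176), lit, at (0.440,-0.076) and -25.9°. The teal decoy is close by, so I check finger clearance and use a part-open gripper.

Run:
```python
from h import *
W,i=load('w11')
c=seg(W,(330,200,470,320),lambda h:(h[...,1]>110)&(h[...,0]>75)&(h[...,0]<100))
P=np.array([plane('wrist',u,v,.028,i)[:2] for u,v in c.reshape(-1,2)]); d=P-[.440,-.0761]; a=np.radians(-25.9)
dx=d@[np.cos(a),np.sin(a)]; dy=d@[np.sin(a),-np.cos(a)]
k=np.argmax(dx); print("nearest in tool x",dx[k].round(3),dy[k].round(3)," pts |x|<.02:",[(x.round(3),y.round(3)) for x,y in zip(dx,dy) if x>-.02][:4])
go(.440,-.0761,.05,-25.9)
```

```text
nearest in tool x -0.042 0.074  pts |x|<.02: []
share [0.0548 0.0038 0.338  0.0108] dist 0.171 turn -0.9 q [19. 46.] fromyaw -24.97
```

Call:
play_rows([
  [[0.4, 0.01, 0.001, 0.06, 0.002], [0.4, 0.02, 0.002, 0.12, 0.004], [0.4, 0.03, 0.003, 0.18, 0.006], [0.4, 0.04, 0.003, 0.24, 0.008], [0.4, 0.05, 0.004, 0.3, 0.01], [0.4, 0.055, 0.004, 0.33, 0.011], [0.4, 0.055, 0.004, 0.338, 0.011], [0.4, 0.055, 0.004, 0.338, 0.011]],
], squeeze=12)

```text
time_s: 37.1
tcp_pos: [0.4391, -0.0769, 0.049]
eef_rot: [179.9, 0.1, -26.0]
contact_force: [0.2, -0.2, -0.1]
gripper_width: 0.0524
gripper_force: 0.0
```

Call:
play_rows([
  [[0.4, 0, 0, 0, 0], [0.4, 0, 0, 0, 0], [0.4, 0, 0, 0, 0], [0.4, 0, 0, 0, 0], [0.4, 0, 0, 0, 0], [0.4, 0, 0, 0, 0], [0.4, 0, 0, 0, 0], [0.4, 0, 0, 0, 0]],
])

```text
time_s: 37.77
tcp_pos: [0.4398, -0.0768, 0.0501]
eef_rot: [-180.0, -0.0, -26.0]
contact_force: [0.2, 0.3, 0.1]
gripper_width: 0.0528
gripper_force: 0.0
```

```bash
python3 -c "
from h import *
s=r.get_state();print(s['tcp_pos'],s['gripper_width'])
go(.440,-.0761,.0025,-25.9)
"
```

```text
[ 0.43984721 -0.07677332  0.0501222 ] 0.0528270303759522
share [-0.0003 -0.0013  0.0952 -0.0009] dist 0.048 turn 0.1 q [16. 48.] fromyaw -25.98
```

Call:
play_rows([
  [[0.4, 0, -0.001, 0.02, 0], [0.4, 0, -0.001, 0.04, 0], [0.4, 0, -0.001, 0.06, 0], [0.4, 0, -0.001, 0.078, 0], [0.4, 0, -0.001, 0.088, 0], [0.4, 0, -0.001, 0.093, 0], [0.4, 0, -0.001, 0.095, 0], [0.4, 0, -0.001, 0.095, 0]],
])

```text
time_s: 38.43
tcp_pos: [0.4401, -0.0763, 0.0026]
eef_rot: [180.0, 0.0, -26.0]
contact_force: [0.2, 0.4, 0.8]
gripper_width: 0.0528
gripper_force: 0.0
```

Call:
play_rows([
  [[0.6, 0, 0, 0, 0], [0.8, 0, 0, 0, 0], [1, 0, 0, 0, 0], [1, 0, 0, 0, 0], [1, 0, 0, 0, 0], [1, 0, 0, 0, 0], [1, 0, 0, 0, 0], [1, 0, 0, 0, 0]],
])

```text
time_s: 39.1
tcp_pos: [0.4401, -0.0763, 0.0027]
eef_rot: [-180.0, -0.0, -26.0]
contact_force: [-0.5, 0.7, 4.5]
gripper_width: 0.0239
gripper_force: 12.0
```

Call:
play_rows([
  [[1, 0, 0, -0.01, 0], [1, 0, 0, -0.03, 0], [1, 0, 0, -0.06, 0], [1, 0, 0, -0.11, 0], [1, 0, 0, -0.17, 0], [1, 0, 0, -0.24, 0], [1, 0, 0, -0.31, 0], [1, 0, 0, -0.36, 0]],
])

```text
time_s: 39.77
tcp_pos: [0.4405, -0.0764, 0.1859]
eef_rot: [-179.9, -0.1, -26.0]
contact_force: [1.0, 0.5, -0.2]
gripper_width: 0.0237
gripper_force: 12.0
```

```bash
python3 -c "
from h import *
s=r.get_state();print(s['tcp_pos'],s['gripper_width'],s['gripper_force'])
snap('side','s12')
go(.4712,.297,.2,11.4)
"
```

```text
[ 0.44046048 -0.07640904  0.18592686] 0.023659105050917287 12.000042647123337
share [-0.2754 -0.6963 -0.0199 -0.4341] dist 0.375 turn 37.3 q [16. 48.] fromyaw -25.91
```

Call:
play_rows([
  [[1, -0.01, -0.025, -0.02, -0.016], [1, -0.03, -0.075, -0.04, -0.047], [1, -0.055, -0.14, -0.045, -0.087], [1, -0.08, -0.205, -0.045, -0.128], [1, -0.107, -0.27, -0.045, -0.168], [1, -0.132, -0.335, -0.045, -0.209], [1, -0.158, -0.4, -0.045, -0.249], [1, -0.18, -0.455, -0.045, -0.284]],
])

```text
time_s: 40.48
tcp_pos: [0.4584, 0.1697, 0.2053]
eef_rot: [-180.0, -0.0, -1.4]
contact_force: [1.9, 0.5, -0.6]
gripper_width: 0.0237
gripper_force: 12.0
```

```bash
python3 -c "
from h import *
s=r.get_state();print(s['tcp_pos'],s['gripper_width'],s['gripper_force'])
go(.4712,.297,.195,11.4)
"
```

```text
[0.45841989 0.1696847  0.20525052] 0.023719078629970504 11.999206244945526
share [ 0.0195 -0.2552  0.0205 -0.1484] dist 0.128 turn 12.8 q [43. 45.] fromyaw -1.35
```

Call:
play_rows([
  [[1, 0.004, -0.05, 0, -0.03], [1, 0.008, -0.1, 0, -0.06], [1, 0.012, -0.15, 0, -0.09], [1, 0.015, -0.195, 0.005, -0.115], [1, 0.018, -0.23, 0.01, -0.135], [1, 0.019, -0.25, 0.015, -0.148], [1, 0.019, -0.255, 0.02, -0.148], [1, 0.019, -0.255, 0.02, -0.148]],
])

```text
time_s: 41.15
tcp_pos: [0.4713, 0.2945, 0.194]
eef_rot: [179.9, 0.1, 11.1]
contact_force: [-0.1, -0.3, -0.1]
gripper_width: 0.0238
gripper_force: 12.0
```

Call:
play_rows([
  [[1, 0, 0, 0.01, 0], [1, 0, 0, 0.03, 0], [1, 0, 0, 0.05, 0], [1, 0, 0, 0.065, 0], [1, 0, 0, 0.07, 0], [1, 0, 0, 0.07, 0], [1, 0, 0, 0.07, 0], [1, 0, 0, 0.07, 0]],
])

```text
time_s: 41.82
tcp_pos: [0.472, 0.295, 0.1604]
eef_rot: [-180.0, -0.0, 11.2]
contact_force: [0.6, -0.7, 0.7]
gripper_width: 0.0236
gripper_force: 12.0
```

Run:
```python
from h import *
s=r.get_state();print(s['tcp_pos'],s['gripper_width'],s['gripper_force'])
W,i=snap('wrist','w13'); S,si=snap('side','s13')
a,b=map(int,proj('side',[.472,.297,.128],si)); x=cv2.resize(np.ascontiguousarray(S[b-55:b+55,a-80:a+80]),(480,330))
cv2.imwrite("pics/c13.png",x[:,:,::-1])
go(.4712,.297,.128,11.4)
```

```text
[0.47198586 0.29495486 0.16036049] 0.023607930407412322 11.999972462654114
share [-0.0007 -0.0041  0.0649 -0.0028] dist 0.033 turn 0.2 q [52. 49.] fromyaw 11.16
```

View pics/c13.png

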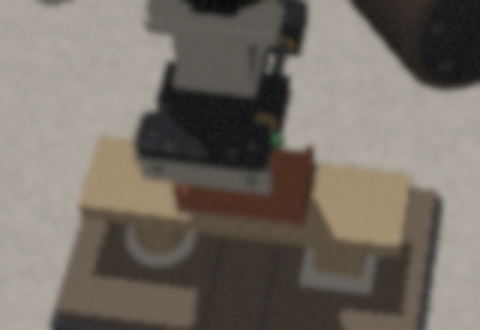

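The gripper is centred over the mould with the leaf's green tip visible at crop (278,140). I lower slowly to just above the seat.

Call:
play_rows([
  [[1, 0, -0.003, 0.012, -0.001], [1, 0, -0.004, 0.025, -0.003], [1, 0, -0.004, 0.038, -0.003], [1, 0, -0.004, 0.049, -0.003], [1, 0, -0.004, 0.057, -0.003], [1, 0, -0.004, 0.061, -0.003], [1, 0, -0.004, 0.063, -0.003], [1, 0, -0.004, 0.063, -0.003]],
])

```text
time_s: 42.58
tcp_pos: [0.4714, 0.2968, 0.1283]
eef_rot: [180.0, 0.0, 11.4]
contact_force: [0.4, 0.9, -0.7]
gripper_width: 0.024
gripper_force: 12.0
```

Call:
play_rows([
  [[1, 0, 0, 0.0005, 0], [1, 0, 0, 0.001, 0], [1, 0, 0, 0.0015, 0], [1, 0, 0, 0.002, 0], [1, 0, 0, 0.002, 0], [1, 0, 0, 0.002, 0], [1, 0, 0, 0.002, 0], [1, 0, 0, 0.002, 0]],
])

```text
time_s: 43.25
tcp_pos: [0.4714, 0.2968, 0.1277]
eef_rot: [-180.0, -0.0, 11.4]
contact_force: [-0.4, 0.0, 2.0]
gripper_width: 0.0236
gripper_force: 12.0
```

Call:
play_rows([
  [[1, 0, 0, 0.0005, 0], [1, 0, 0, 0.001, 0], [1, 0, 0, 0.001, 0], [1, 0, 0, 0.001, 0], [1, 0, 0, 0.001, 0], [1, 0, 0, 0.001, 0], [1, 0, 0, 0.001, 0], [1, 0, 0, 0.001, 0]],
])

```text
time_s: 43.92
tcp_pos: [0.4715, 0.2969, 0.1277]
eef_rot: [-180.0, -0.0, 11.4]
contact_force: [-1.9, -0.4, 6.4]
gripper_width: 0.0237
gripper_force: 12.0
```

Contact of 6 N: the leaf rests on the seat. I open gently and retreat straight up.

Call:
play_rows([
  [[0.7, 0, 0, 0, 0], [0.6, 0, 0, 0, 0], [0.5, 0, 0, 0, 0], [0.4, 0, 0, 0, 0], [0.4, 0, 0, 0, 0], [0.4, 0, 0, -0.01, 0], [0.4, 0, 0, -0.03, 0], [0.4, 0, 0, -0.06, 0]],
])

```text
time_s: 44.58
tcp_pos: [0.4709, 0.2963, 0.157]
eef_rot: [179.9, 0.1, 11.4]
contact_force: [0.4, 1.1, -0.8]
gripper_width: 0.0522
gripper_force: 0.0
```

Call:
play_rows([
  [[0.4, 0, 0, -0.04, 0], [0.4, 0, 0, -0.1, 0], [0.4, 0, 0, -0.16, 0], [0.4, -0.05, 0.05, -0.22, 0], [0.4, -0.1, 0.13, -0.25, 0], [0.4, -0.15, 0.21, -0.25, 0], [0.4, -0.18, 0.29, -0.25, 0], [0.4, -0.2, 0.37, -0.25, 0]],
])

```text
time_s: 45.25
tcp_pos: [0.4104, 0.1114, 0.2837]
eef_rot: [-179.9, -0.2, 11.5]
contact_force: [2.5, -0.3, 0.8]
gripper_width: 0.0526
gripper_force: 0.0
```

Call:
play_rows([
  [[0.4, 0, 0.06, 0, 0], [0.4, 0, 0.14, 0, 0], [0.4, 0, 0.2, 0, 0], [0.4, 0, 0.22, 0, 0], [0.4, 0, 0.22, 0, 0], [0.4, 0, 0.22, 0, 0], [0.4, 0, 0.22, 0, 0], [0.4, 0, 0.22, 0, 0]],
])

```text
time_s: 45.92
tcp_pos: [0.4334, 0.0058, 0.2821]
eef_rot: [-180.0, -0.0, 11.5]
contact_force: [0.4, 1.2, -0.1]
gripper_width: 0.0527
gripper_force: 0.0
```

Run:
```python
from h import *
s=r.get_state();print(s['tcp_pos'],s['gripper_width'],s['time_s'])
T,ti=snap('top','t14'); S,si=snap('side','s14')
for n,im,ii in(("top",T,ti),("side",S,si)):
    a,b=map(int,proj(n,[.472,.297,.128],ii))
    for nm,f,z in(("mould",lambda h:(h[...,1]>90)&(h[...,0]<14),.128),("leaf",lambda h:(h[...,1]>30)&(h[...,0]>40)&(h[...,0]<95),.132)):
        c=seg(im,(a-35,b-35,a+35,b+35),f); print(n,nm,rect(n,c,z,ii))
a,b=map(int,proj('side',[.472,.297,.128],si)); x=cv2.resize(np.ascontiguousarray(S[b-55:b+55,a-80:a+80]),(480,330))
a,b=map(int,proj('top',[.472,.297,.128],ti)); y=cv2.resize(np.ascontiguousarray(T[b-70:b+70,a-70:a+70]),(330,330))
cv2.imwrite("pics/c14.png",np.hstack([x,y])[:,:,::-1])
```

```text
[0.43337881 0.00576513 0.2821488 ] 0.05269748059619472 45.9167
top mould [505.4 325.4   3.9   3.7   4.2]Traceback (most recent call last):
  File "<stdin>", line 7, in <module>
  File "h.py", line 44, in seg
    cs,_=cv2.findContours(m,cv2.RETR_EXTERNAL,cv2.CHAIN_APPROX_NONE); return max(cs,key=cv2.contourArea)
                                                                             ~~~^^^^^^^^^^^^^^^^^^^^^^^^
ValueError: max() iterable argument is empty
```

Run:
```python
from h import *
S,si=load('side0'); S=cv2.imread('pics/s14.png'); 
if S is None: S,si=snap('side','s14')
else: S=S[:,:,::-1]
n='side'; a,b=map(int,proj(n,[.472,.297,.128],si))
x=cv2.resize(np.ascontiguousarray(S[b-55:b+55,a-80:a+80]),(640,440)); cv2.imwrite("pics/c14.png",x[:,:,::-1])
for nm,f,z in(("mould",lambda h:(h[...,1]>90)&(h[...,0]<16),.126),("leaf",lambda h:(h[...,1]>25)&(h[...,0]>32)&(h[...,0]<95),.132)):
    try: print(nm,rect(n,seg(S,(a-35,b-25,a+35,b+25),f),z,si))
    except Exception as e: print(nm,'none')
```

```text
mould [468.2 306.   93.1  59.5  12.4]
leaf [471.4 299.1  54.5  25.4  10.1]
```

View pics/c14.png

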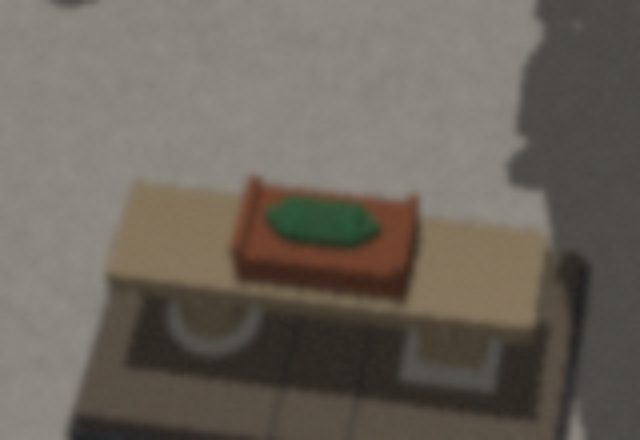

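The leaf lies centred between the lips at crop (322,220). It measures (0.471,0.299) at 10°, and the whole stack is level and in line. I hand in.

```bash
python3 -c "
from plant import r
print(r.close_job())"
```

```text
the job is handed in; nothing more can be done
None
```

The glass load is built as described and handed in at about 46 s; the last side view shows every piece in place, level and released, I kept clear of the jars, and no verdict came back on hand-in.

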